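# Load the cell holder with the live cells

## Task

Switch the cell holder's isolator lever off, towards the springs. Feel by weight which of the identical blue cells are live (heavy) and which are light dummies: fit every live cell fully home in a bay of its own, flat minus end against the coil spring and brass button against the far contact, and lay every dummy in the orange tray. When every cell and dummy is in its place, switch the isolator fully on again; leave the timer where it is.

Things in the scene. Friction and masses are not known exactly. Their poses are not given: they have to be found in the camera images.
- holder: Fixed three-bay cell holder, deck 132 x 288 mm (x, y). Origin at bench level. Bays run along x: coil springs at -x (robot side), brass contacts at +x. Bay floors at z = 8 mm; bay centre lines at y = 70, 0, -70 mm. Hood edge to far wall is 75 mm, so an 80 mm cell goes in tilted, minus end first under the hood, is pressed on the coil, and its plus end then lowered behind the far wall
- isolator (a joint): Red toggle lever on the holder's deck. 0 rad: leans to the coil-spring side, OFF; 0.5: upright; 1.0: leans to the far side, ON. Starts ON. Stays where left, light friction. Swings in the holder's x-z plane about a hinge at (0, -150, 28) mm in its frame. Grey base 70 x 50 mm, top 31 mm above the bench
- isolator_tip (a point): Centre of the red knob, 26 mm across, at the tip of the isolator's lever, 50 mm from the hinge
- dummy_tray: Fixed orange open tray for dummies, outside 124 x 166 x 28 mm (x, y, z), walls and floor 4 mm. Origin at bench level under its centre
- bench_timer: White lab timer, 64 x 68 x 21 mm, bystander; origin under its centre
- bay1_mid (a point): Bay 1: place of a seated cell's centre, 16 mm above the floor. Coil tip: 16 mm disc at this height, face 32 mm to the holder's -x of here, gives 20 mm (2 N, then 350 N/m); a seated cell uses 8. It sits in a pocket: cheeks 38 mm apart from 34 to 56 mm to -x, back wall at 56, hood over 35 to 56 mm, underside 40 and top 44 mm above the floor. Sides open for fingers, 32 mm to -x to 28 mm to +x
- bay1_floor: White floor pad of bay 1, 96 x 37 mm, fixed in the holder; its own origin is on the holder's axis at the height of the pad's top. A plus (far) and a minus are marked on it. A seated cell rests on it; the contacts at both ends are slippery
- bay1_plus (a point): Bay 1: place of a seated cell's plus tip, 40 mm to the holder's +x of the mid point, on the contact face of the far wall; that wall is 20 mm high over the bay floor. Two guides 38 mm apart, 14 mm high, run from 12 mm before it to 4 mm past it
- bay2_mid (a point): Bay 2: place of a seated cell's centre, 16 mm above the floor. Coil tip: 16 mm disc at this height, face 32 mm to the holder's -x of here, gives 20 mm (2 N, then 350 N/m); a seated cell uses 8. It sits in a pocket: cheeks 38 mm apart from 34 to 56 mm to -x, back wall at 56, hood over 35 to 56 mm, underside 40 and top 44 mm above the floor. Sides open for fingers, 32 mm to -x to 28 mm to +x
- bay2_floor: White floor pad of bay 2, 96 x 37 mm, fixed in the holder; its own origin is on the holder's axis at the height of the pad's top. A plus (far) and a minus are marked on it. A seated cell rests on it; the contacts at both ends are slippery
- bay2_plus (a point): Bay 2: place of a seated cell's plus tip, 40 mm to the holder's +x of the mid point, on the contact face of the far wall; that wall is 20 mm high over the bay floor. Two guides 38 mm apart, 14 mm high, run from 12 mm before it to 4 mm past it
- bay3_mid (a point): Bay 3: place of a seated cell's centre, 16 mm above the floor. Coil tip: 16 mm disc at this height, face 32 mm to the holder's -x of here, gives 20 mm (2 N, then 350 N/m); a seated cell uses 8. It sits in a pocket: cheeks 38 mm apart from 34 to 56 mm to -x, back wall at 56, hood over 35 to 56 mm, underside 40 and top 44 mm above the floor. Sides open for fingers, 32 mm to -x to 28 mm to +x
- bay3_floor: White floor pad of bay 3, 96 x 37 mm, fixed in the holder; its own origin is on the holder's axis at the height of the pad's top. A plus (far) and a minus are marked on it. A seated cell rests on it; the contacts at both ends are slippery
- bay3_plus (a point): Bay 3: place of a seated cell's plus tip, 40 mm to the holder's +x of the mid point, on the contact face of the far wall; that wall is 20 mm high over the bay floor. Two guides 38 mm apart, 14 mm high, run from 12 mm before it to 4 mm past it
- cell_a: Blue-sleeved cell or dummy, 32 x 32 mm, 80 mm long over all; lies on a long side (may be absent). Origin at its centre, +x along it to the plus end: white band and face, brass button 14 mm across, 3 mm out (within the 80). The -x end is a flat steel plate, the minus end. A live cell weighs 0.23-0.33 kg, a dummy 0.04-0.06 kg; all else is identical. Any side may be up.
- cell_a_plus (a point): Tip of the plus button of cell_a
- cell_b: Blue-sleeved cell or dummy, 32 x 32 mm, 80 mm long over all; lies on a long side (may be absent). Origin at its centre, +x along it to the plus end: white band and face, brass button 14 mm across, 3 mm out (within the 80). The -x end is a flat steel plate, the minus end. A live cell weighs 0.23-0.33 kg, a dummy 0.04-0.06 kg; all else is identical. Any side may be up.
- cell_b_plus (a point): Tip of the plus button of cell_b
- cell_c: Blue-sleeved cell or dummy, 32 x 32 mm, 80 mm long over all; lies on a long side (may be absent). Origin at its centre, +x along it to the plus end: white band and face, brass button 14 mm across, 3 mm out (within the 80). The -x end is a flat steel plate, the minus end. A live cell weighs 0.23-0.33 kg, a dummy 0.04-0.06 kg; all else is identical. Any side may be up.
- cell_c_plus (a point): Tip of the plus button of cell_c
- cell_d: Blue-sleeved cell or dummy, 32 x 32 mm, 80 mm long over all; lies on a long side (may be absent). Origin at its centre, +x along it to the plus end: white band and face, brass button 14 mm across, 3 mm out (within the 80). The -x end is a flat steel plate, the minus end. A live cell weighs 0.23-0.33 kg, a dummy 0.04-0.06 kg; all else is identical. Any side may be up.
- cell_d_plus (a point): Tip of the plus button of cell_d
- cell_e: Blue-sleeved cell or dummy, 32 x 32 mm, 80 mm long over all; lies on a long side (may be absent). Origin at its centre, +x along it to the plus end: white band and face, brass button 14 mm across, 3 mm out (within the 80). The -x end is a flat steel plate, the minus end. A live cell weighs 0.23-0.33 kg, a dummy 0.04-0.06 kg; all else is identical. Any side may be up.
- cell_e_plus (a point): Tip of the plus button of cell_e
Things that resemble listed ones, but are neither listed nor needed, are in the scene too. Leave any red look-alike of the cell_c alone. What is shaped like the cell_b but pink is not meant.

How it is judged:
By the outcome, as a careful person would: the job done as asked, in the order asked, and still so for the second after the job is handed in, with the robot touching nothing.
Of cell_a, cell_b, cell_c, cell_d, cell_e only 4 to 5 are there at a start; the rules pass over those that are not, and their reading is None.
At some moment in a run one of cell_a, cell_b, cell_c, cell_d, cell_e may be knocked a few centimetres aside while the robot is not near it.
Once in a run the grip may slacken for a moment while it holds something.
It also fails if it takes over 210 s, if anything falls off the work surface, if the arm or the gripper's body presses on something with over 40 N, if the wrist force passes 120 N, or if a joint passes its speed limit or range.

## Robot

A 6-joint arm with a two-finger parallel gripper is mounted at the origin on a cart in front of the work surface, level with it; the furniture and walls round the work are solid. World frame = base frame: x ahead of the robot, y to its left, z up, the work surface at z = 0. Lengths are in m, angles in rad, forces in N, time in s.
With the tool pointing down it reaches from about 0.3 to 0.775 m from the base axis. Payload 14.6 kg.
Tool frame: the origin (TCP) lies where the fingers leave the gripper's body, on its centre line; the fingertips stand 73 mm ahead of it and the grasp point (between the pads) lies 54 mm ahead of it; z points along the fingers, y is the direction in which the jaws open and shut (so a half turn about z gives the same grasp; the last joint's range is limited). The gripper opens to 85 mm and grips with 20 to 120 N. Pads are 22 mm wide; open, the fingers measure 114 mm over their backs; the gripper's body (76 mm by 85 mm) begins 54 mm behind the grasp point. The pads swing forward as they close: fully open they stand 13 mm farther back than shut.
Start: joints at [1.07, 0.3, 1.521, -0, 1.321, -0.067], TCP at [0.231, 0.499, 0.304] pointing down, gripper open.
Joint ranges: [-3.03, 3.03], [-0.79, 2.21], [0.23, 2.52], [-1.04, 4.18], [0, 3.07], [-2.55, 2.55]. Speed limits (rad/s): [2.22, 2.22, 2.57, 3.14, 3.14, 3.14].

## Interface

Orientations are given as a rotation vector (axis times angle).
In Python, from workcell import robot, optics, job gives the robot as it stands.
- The arm moves only by the shell command python3 -m pendant 'ROWS'. ROWS is JSON, a list of rows, each an object with "grip": the closure, from -1 (fully open) to 1 (shut); "linear": the shift along the tool's x, y, z in m, a list of three; "turn": the turn about the tool's z in degrees. In form: [{"grip": grip, "linear": [x, y, z], "turn": turn}, ...]. A call has 1 to 10 rows; each row is the pose to reach, as a shift and turn from the pose commanded when the call began, along the tool's axes at that moment; what a row does not reach only later rows make up. A row lasts 1/8 s, in which the tool goes at most 62.5 mm and 10.7 degrees, less where a joint would pass 70% of its speed; a pose out of reach is approached as far as the arm can. A call with a gripper value outside its range is refused whole. The fingers move at their own pace and stop on an object; the grip force is fixed at half the most. Time passes only in rows, so rows that repeat a pose let the fingers close. It gives the time, the measured TCP pose, the force and the opening at its end, in the units of the state.
- robot.get_state(): the state, without advancing time (a new reading comes with each control period).
- optics.get_image(name): name is "scene" or "side" or "wrist"; returns the picture (384x512x3 uint8, red, green, blue); there is no depth.
- optics.get_calibration(name): a dict with "fov_y" (degrees; the focal length in pixels is half the picture's height over the tangent of half this angle, whatever the lens; pixels are square), "cx", "cy" (the principal point, pixels), "T" (4x4, takes a point from camera to world coordinates). Camera axes: x right, y up, looking along -z (the intrinsics and any distortion apply to the point x, -y, -z); pixel columns grow to the right and rows downward; lengths in m; the calibration is good to about 2 mm. A picture is of the moment at which its call begins: read the wrist's pose just before it. get_calibration takes no time and is no camera call; for the wrist camera it gives the pose at the moment of the call.
- job.job_done(): hands the job in, once; it reports no verdict.
The state is a dict: "t": time; "q": joint angles; "dq": joint speeds; "joint_efforts": joint torques, N m; "tool_pos": TCP position; "orientation": TCP orientation; "wrist_force": force on the tool from outside, world axes, zero at the start; "torque": the same for the moment, N m; "opening": finger opening in m.
Only numpy, scipy, OpenCV 4.12 (cv2) and the standard library are available. Lean on these libraries where they do the work, as an engineer would, in place of code of your own. Each camera call takes 0.05 s, during which the arm holds its last target. There are 200 camera calls.

## Working session

There is one attempt and no reset: what is moved stays moved. The work goes in short steps, Python scripts to look and compute and a shell command to move; the robot and the scene stay as the last step left them, time stands still between calls to the robot, and variables do not carry over. Pictures are saved under pics/ and viewed, on a budget of 14 in all, crops included, one or two more only if the job needs it, and the job is handed in when it is done.

```bash
ls; mkdir -p pics; cat > h.py <<'E'
import numpy as np,cv2
from workcell import robot,optics,job
np.set_printoptions(precision=4,suppress=True)
def snap(n,f):
    c=optics.get_calibration(n); im=optics.get_image(n)
    cv2.imwrite(f'pics/{f}.png',im[...,::-1]); np.save(f'pics/{f}.npy',np.array([c['fov_y'],c['cx'],c['cy']])); np.save(f'pics/{f}_T.npy',c['T'])
    return im,c
def ray(c,uv,z):
    f=192/np.tan(np.radians(c['fov_y'])/2); T=np.array(c['T'])
    d=T[:3,:3]@np.array([(uv[0]-c['cx'])/f,-(uv[1]-c['cy'])/f,-1]); o=T[:3,3]
    return o+d*(z-o[2])/d[2]
def proj(c,P):
    f=192/np.tan(np.radians(c['fov_y'])/2); T=np.array(c['T']); p=np.linalg.inv(T)@np.append(P,1)
    return np.array([c['cx']+f*p[0]/-p[2],c['cy']-f*p[1]/-p[2]])
E
python3 - <<'E'
from h import *
print(robot.get_state())
ims=[]
for n in['scene','side','wrist']:
    im,c=snap(n,n+'0'); print(n,c)
E
```

```text
pics
{'t': 0.0, 'q': array([ 1.0704,  0.3004,  1.5216, -0.    ,  1.3207, -0.0666]), 'dq': array([ 0.0012, -0.0009, -0.0007,  0.0013, -0.0001, -0.0005]), 'joint_efforts': array([ -0.0012, -54.3528, -36.1772,  -0.0001,   0.0043,   0.    ]), 'tool_pos': array([0.2311, 0.4989, 0.3033]), 'orientation': array([-0.6761, -3.0677,  0.0017]), 'wrist_force': array([ 0.461 ,  1.1938, -0.4262]), 'torque': array([-0.0012, -0.0059, -0.0303]), 'opening': 0.0852099019217218}
scene {'fov_y': 54.78011877985172, 'cx': 258.8331988261691, 'cy': 193.02272573674915, 'T': array([[ 0.7224,  0.4693, -0.5079,  0.0229],
       [-0.6914,  0.4793, -0.5405, -0.4951],
       [-0.0102,  0.7416,  0.6707,  0.7268],
       [ 0.    ,  0.    ,  0.    ,  1.    ]])}
side {'fov_y': 45.627251823238964, 'cx': 259.18535044500914, 'cy': 188.91258539051867, 'T': array([[ 0.4549,  0.7734, -0.4415, -0.0455],
       [-0.8905,  0.393 , -0.2291, -0.2626],
       [-0.0036,  0.4974,  0.8675,  1.1544],
       [ 0.    ,  0.    ,  0.    ,  1.    ]])}
wrist {'fov_y': 64.96297480958313, 'cx': 254.14527318001294, 'cy': 190.4562925794827, 'T': array([[ 0.4202, -0.874 , -0.2441,  0.1692],
       [ 0.9074,  0.4044,  0.1142,  0.5278],
       [-0.0011, -0.2695,  0.963 ,  0.3736],
       [ 0.    ,  0.    ,  0.    ,  1.    ]])}
```

View pics/scene0.png

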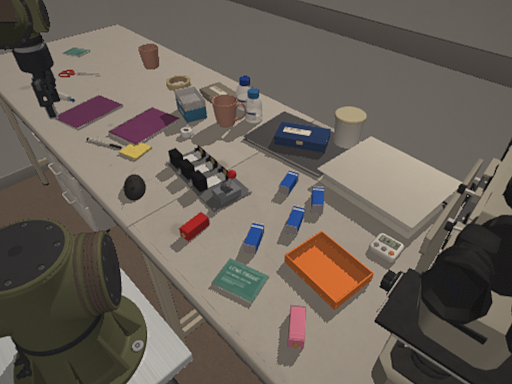

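View pics/side0.png

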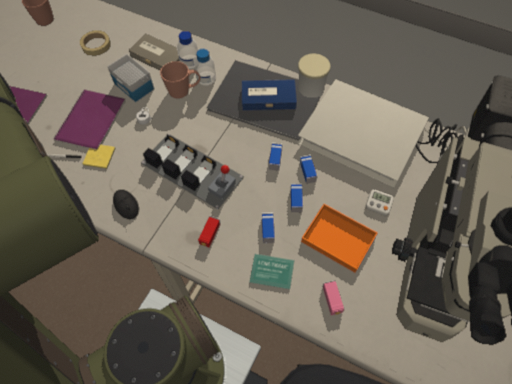

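```bash
cat >> h.py <<'E'
def cells(im,c,z=0.032,amin=60,amax=1e9,fw=True):
    hsv=cv2.cvtColor(im,cv2.COLOR_RGB2HSV)
    m=cv2.inRange(hsv,(105,150,60),(125,255,255)); out=[]
    n,l,s,ce=cv2.connectedComponentsWithStats(m)
    for i in range(1,n):
        if amin<s[i,4]<amax: out.append((ce[i],s[i,4],ray(c,ce[i],z)))
    return out,m
E
python3 - <<'E'
from h import *
for n in['side','scene']:
    im=cv2.imread(f'pics/{n}0.png')[...,::-1]; c=optics.get_calibration(n)
    for x in cells(im,c,.02,40)[0]: print(n,*x)
c=optics.get_calibration('side')
for nm,p,z in [('lever knob',(225,169),.07),('base',(222,188),.03),('holder L',(143,165),.0),('holder bot',(228,201),0),('tray',(339,238),.02),('timer',(380,202),.02),('red',(209,231),.02),('pink',(333,297),.02),('h1',(154,158),.05),('h3',(192,181),.05)]: print(nm,ray(c,p,z))
E
```

```text
side [184.9052  37.3621] 116 [0.9636 0.5528 0.02  ]
side [275.0753 155.4795] 146 [0.656 0.047 0.02 ]
side [308.04   168.4343] 175 [ 0.6587 -0.0595  0.02  ]
side [296.0269 197.043 ] 186 [ 0.5555 -0.0683  0.02  ]
side [267.5691 227.6489] 188 [ 0.4336 -0.039   0.02  ]
scene [244.3537  80.6463] 82 [1.0098 0.6361 0.02  ]
scene [289.1948 180.8961] 154 [0.6589 0.0504 0.02  ]
scene [317.1119 197.028 ] 143 [ 0.6633 -0.0519  0.02  ]
scene [295.3179 218.1436] 195 [ 0.5586 -0.0644  0.02  ]
scene [253.9502 236.6846] 241 [ 0.436  -0.0352  0.02  ]
lever knob [0.5203 0.1387 0.07  ]
base [0.4815 0.1299 0.03  ]
holder L [0.4575 0.3916 0.    ]
holder bot [0.4658 0.1038 0.    ]
tray [ 0.4935 -0.2244  0.02  ]
timer [ 0.6482 -0.2857  0.02  ]
red [0.3524 0.0986 0.02  ]
pink [ 0.3365 -0.2719  0.02  ]
h1 [0.4704 0.3484 0.05  ]
h3 [0.4537 0.2095 0.05  ]
```

```bash
cat >> h.py <<'E'
from scipy.spatial.transform import Rotation as Ro
def go(p,yaw=None):
    """tool shift to reach TCP world p; yaw=direction (deg, world) of tool y axis (mod 180)"""
    s=robot.get_state(); R=Ro.from_rotvec(s['orientation']).as_matrix()
    d=R.T@(np.array(p)-s['tool_pos']); y=np.degrees(np.arctan2(R[1,1],R[0,1]))
    t=0 if yaw is None else -((yaw-y+90)%180-90)
    print('shift',d,'turn %.1f'%t,'(tool y at %.1f, q6 %.2f, t %.1f)'%(y,s['q'][5],s['t']))
E
python3 -m pendant '[{"grip":-1,"linear":[-0.06,-0.03,-0.01],"turn":-9},{"grip":-1,"linear":[-0.34,-0.17,-0.06],"turn":-18},{"grip":-1,"linear":[-0.34,-0.17,-0.06],"turn":-18},{"grip":-1,"linear":[-0.34,-0.17,-0.06],"turn":-18},{"grip":-1,"linear":[-0.34,-0.17,-0.06],"turn":-18},{"grip":-1,"linear":[-0.34,-0.17,-0.06],"turn":-18},{"grip":-1,"linear":[-0.34,-0.17,-0.06],"turn":-18},{"grip":-1,"linear":[-0.34,-0.17,-0.06],"turn":-18},{"grip":-1,"linear":[-0.34,-0.17,-0.06],"turn":-18}]'
python3 - <<'E'
from h import *
s=robot.get_state(); print(s['t'],s['q'],s['tool_pos'],s['wrist_force'])
im,c=snap('wrist','w1'); print(c['T'])
E
```

```text
t: 1.27
tool_pos: [0.4675, 0.2029, 0.3636]
orientation: [-0.186, -3.135, 0.0]
wrist_force: [-0.7, 0.0, -0.3]
opening: 0.0849
1.275 [ 0.3375  0.1686  1.5437  0.0002  1.4299 -1.1151] [0.4675 0.2029 0.3636] [-0.7289  0.0163 -0.2886]
[[ 0.1179 -0.9564 -0.2671  0.3998]
 [ 0.993   0.1135  0.0318  0.2111]
 [-0.0001 -0.269   0.9631  0.4339]
 [ 0.      0.      0.      1.    ]]
```

View pics/w1.png

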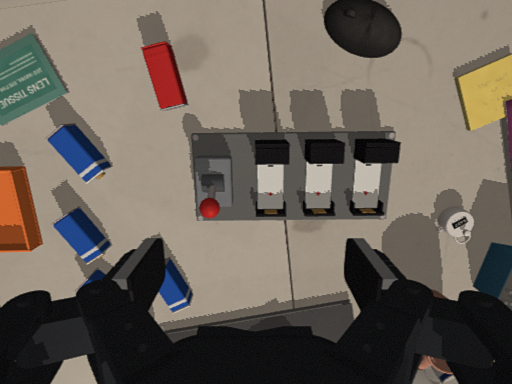

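```bash
python3 - <<'E'
from h import *
c=optics.get_calibration('wrist')
print('knob',ray(c,(209,209),.072),'corners',[ray(c,p,.008) for p in [(193,133),(397,131),(196,220),(384,219)]])
for p in [(257,165),(284,165),(305,165),(333,165),(354,165),(381,165)]: print(ray(c,p,.008))
im=cv2.imread('pics/w1.png'); cv2.imwrite('pics/w1c.png',cv2.resize(im[120:235,180:410],None,fx=3.4,fy=3.4,interpolation=cv2.INTER_CUBIC))
go((0.45,0.22,0.26),None)
E
```

```text
knob [0.5177 0.1395 0.072 ] corners [array([0.4255, 0.1223, 0.008 ]), array([0.4561, 0.4043, 0.008 ]), array([0.5536, 0.1046, 0.008 ]), array([0.5853, 0.3861, 0.008 ])]
[0.4808 0.2056 0.008 ]
[0.4854 0.244  0.008 ]
[0.4889 0.2739 0.008 ]
[0.4936 0.3137 0.008 ]
[0.4972 0.3436 0.008 ]
[0.5017 0.382  0.008 ]
shift [0.0193 0.0149 0.1037] turn 0.0 (tool y at 83.2, q6 -1.12, t 1.3)
```

View pics/w1c.png

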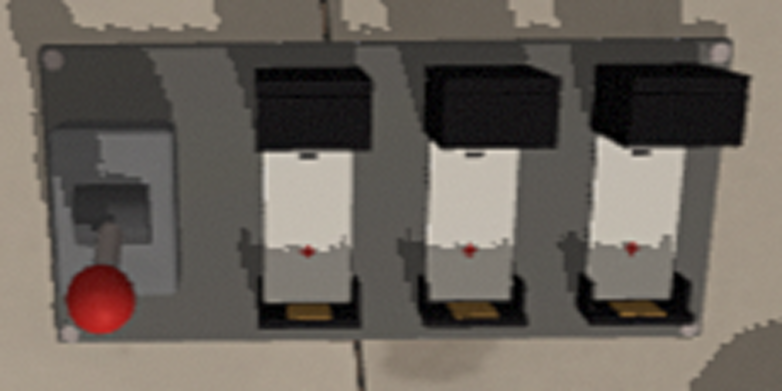

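```bash
python3 -m pendant '[{"grip":-1,"linear":[0.025,0.045,0.05],"turn":0},{"grip":-1,"linear":[0.025,0.045,0.11],"turn":0},{"grip":-1,"linear":[0.025,0.045,0.15],"turn":0},{"grip":-1,"linear":[0.025,0.045,0.15],"turn":0},{"grip":-1,"linear":[0.025,0.045,0.15],"turn":0}]'
python3 - <<'E'
from h import *
im,c=snap('wrist','w2')
cv2.imwrite('pics/w2c.png',cv2.resize(im[60:260,60:460,::-1],None,fx=2,fy=2,interpolation=cv2.INTER_CUBIC))
E
```

```text
t: 1.95
tool_pos: [0.4492, 0.2502, 0.2159]
orientation: [0.187, 3.134, 0.002]
wrist_force: [0.5, 0.7, 0.3]
opening: 0.0854
```

View pics/w2c.png

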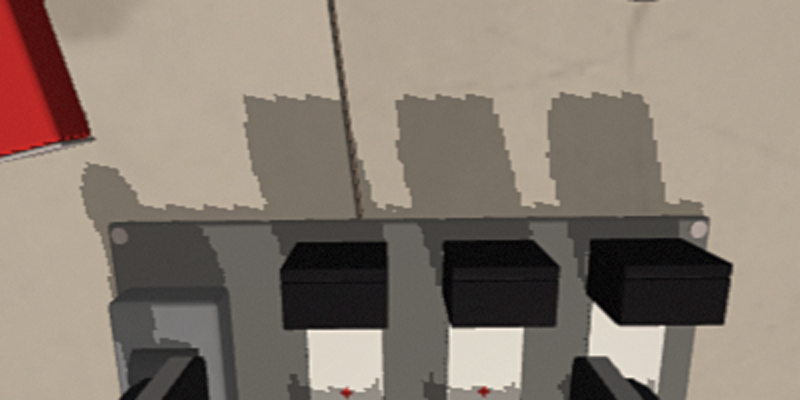

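```bash
python3 -m pendant '[{"grip":-1,"linear":[-0.05,0.0,0],"turn":0},{"grip":-1,"linear":[-0.095,0.0,0],"turn":0},{"grip":-1,"linear":[-0.095,0.0,0],"turn":0},{"grip":-1,"linear":[-0.095,0,0],"turn":0}]'
python3 - <<'E'
from h import *
im,c=snap('wrist','w3'); print(robot.get_state()['tool_pos'])
cv2.imwrite('pics/w3c.png',cv2.resize(im[50:230,80:440,::-1],None,fx=2.2,fy=2.2,interpolation=cv2.INTER_CUBIC))
E
```

```text
t: 2.5
tool_pos: [0.5429, 0.2383, 0.215]
orientation: [0.188, 3.135, 0.001]
wrist_force: [-0.5, 0.3, -0.3]
opening: 0.0856
[0.5426 0.2385 0.2149]
```

View pics/w3c.png

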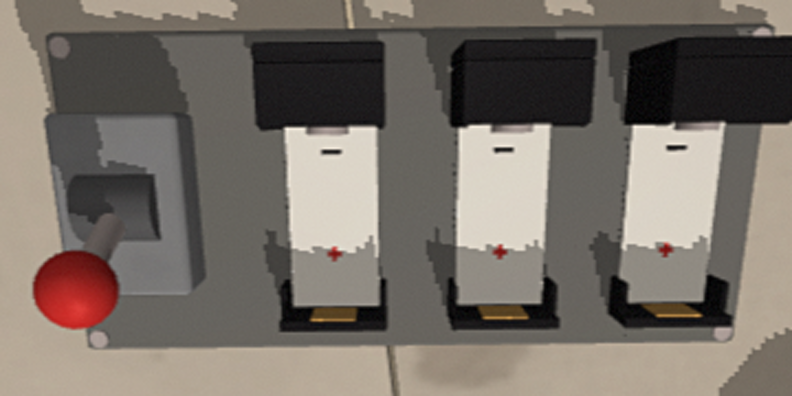

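```bash
python3 - <<'E'
from h import *
c=dict(zip(['fov_y','cx','cy'],np.load('pics/w3.npy')));c['T']=np.load('pics/w3_T.npy')
P=lambda u,v,z=.008: ray(c,(80+(u+.5)/2.2-.5,50+(v+.5)/2.2-.5),z)[:2]
L={3:[(284.5,130),(294,300),(378,130),(380,300)],2:[(459,130),(460,300),(551,130),(543.5,300)],1:[(633,130),(622.5,298),(724,130),(715,280)]}
for b,q in L.items():
    q=[P(*x) for x in q]
    for i in(0,2):
        d=q[i+1]-q[i]; print(b,'edge yaw %.1f'%np.degrees(np.arctan2(d[1],d[0])),end=' ')
    print('mid top',(q[0]+q[2])/2,'mid bot',(q[1]+q[3])/2,'w',np.linalg.norm(q[1]-q[3]))
th=np.radians(-6.3)
for t in(-5.5,-6.3,-7):
    th=np.radians(t);X=np.array([np.cos(th),np.sin(th)]);Y=np.array([-np.sin(th),np.cos(th)])
    print(t,[(k,np.round([P(*p,z)@X*1e3,P(*p,z)@Y*1e3],1)) for k,p,z in [('f3',(337,305),.008),('f2',(501,303),.008),('f1',(668,301),.008),('hood3',(320,128),.052),('hood2',(520,126),.052),('+3',(335,254),.008),('+2',(500,252),.008),('+1',(666,250),.008),('-3',(331,152),.008),('-2',(503,150),.008),('-1',(677,148),.008),('knob',(77,290),.072),('wt3',(334,329),.028),('wt2',(505,327),.028),('wt1',(675,325),.028),
 ('c',(46,34),.006),('c',(780,24),.006),('c',(88,348),.006),('c',(738,340),.006)]])
E
```

```text
3 edge yaw -5.9 3 edge yaw -6.3 mid top [0.4752 0.2254] mid bot [0.5457 0.2179] w 0.03716353059033149
2 edge yaw -4.7 2 edge yaw -5.6 mid top [0.4835 0.295 ] mid bot [0.5542 0.2886] w 0.03609554363135213
1 edge yaw -4.7 1 edge yaw -2.5 mid top [0.4919 0.3645] mid bot [0.5579 0.3602] w 0.03969640650804274
-5.5 [('f3', array([524.5, 269.1])), ('f2', array([525.3, 340.1])), ('f1', array([526.2, 412.3])), ('hood3', array([450.3, 269.5])), ('hood2', array([451.2, 337.2])), ('+3', array([502.1, 269.2])), ('+2', array([502.9, 339.1])), ('+1', array([503.7, 409.4])), ('-3', array([460. , 269.4])), ('-2', array([460.9, 339.4])), ('-1', array([461.8, 410. ])), ('knob', array([499.9, 188.4])), ('wt3', array([529.2, 269.1])), ('wt2', array([530. , 338.4])), ('wt1', array([530.8, 407.3])), ('c', array([412.5, 159.8])), ('c', array([415.7, 446.5])), ('c', array([542.2, 157.6])), ('c', array([545.4, 445.8]))]
-6.3 [('f3', array([520.7, 276.4])), ('f2', array([520.5, 347.4])), ('f1', array([520.3, 419.6])), ('hood3', array([446.5, 275.7])), ('hood2', array([446.5, 343.5])), ('+3', array([498.3, 276.
[... 309 characters left out ...]
 165.6])), ('c', array([409.4, 452.3])), ('c', array([540. , 165.1])), ('c', array([539.1, 453.4]))]
-7 [('f3', array([517.3, 282.8])), ('f2', array([516.2, 353.7])), ('f1', array([515.2, 425.9])), ('hood3', array([443.1, 281.2])), ('hood2', array([442.3, 348.9])), ('+3', array([494.9, 282.3])), ('+2', array([493.9, 352.2])), ('+1', array([492.8, 422.4])), ('-3', array([452.8, 281.4])), ('-2', array([451.8, 351.3])), ('-1', array([450.9, 422. ])), ('knob', array([494.8, 201.4])), ('wt3', array([521.9, 282.8])), ('wt2', array([520.9, 352.2])), ('wt1', array([519.9, 421.1])), ('c', array([408.2, 170.6])), ('c', array([403.8, 457.3])), ('c', array([537.9, 171.7])), ('c', array([533.5, 460. ]))]
```

```bash
cat >> h.py <<'E'
A=np.radians(-6.3);E1=np.array([np.cos(A),np.sin(A)]);E2=np.array([-np.sin(A),np.cos(A)])
BY={1:.4163,2:.3461,3:.2761}; MX=.4810; HX=.4735
def H(X,Y,z): return np.append(X*E1+Y*E2,z)
def inH(p): return np.array([p[:2]@E1,p[:2]@E2])
E
python3 - <<'E'
from h import *
go(H(.535,.196,.216),83.7); go(H(.535,.196,.131),83.7)
go(H(.472,.196,.131),83.7)
E
```

```text
shift [-0.0228 -0.1004 -0.0011] turn -0.5 (tool y at 83.2, q6 -1.10, t 2.5)
shift [-0.0227 -0.1004  0.0839] turn -0.5 (tool y at 83.2, q6 -1.10, t 2.5)
shift [ 0.0403 -0.101   0.0838] turn -0.5 (tool y at 83.2, q6 -1.10, t 2.5)
```

```bash
python3 -m pendant '[{"grip":1,"linear":[-0.023,-0.05,0],"turn":-0.5},{"grip":1,"linear":[-0.023,-0.1,0.0],"turn":-0.5},{"grip":1,"linear":[-0.023,-0.1,0.0],"turn":-0.5},{"grip":1,"linear":[-0.023,-0.1,0.04],"turn":-0.5},{"grip":1,"linear":[-0.023,-0.1,0.084],"turn":-0.5},{"grip":1,"linear":[-0.023,-0.1,0.084],"turn":-0.5},{"grip":1,"linear":[-0.003,-0.1,0.084],"turn":-0.5},{"grip":1,"linear":[0.015,-0.1,0.084],"turn":-0.5},{"grip":1,"linear":[0.032,-0.1,0.084],"turn":-0.5}]' && python3 -m pendant '[{"grip":1,"linear":[0.006,0,0],"turn":0},{"grip":1,"linear":[0.01,0,0],"turn":0},{"grip":1,"linear":[0.01,0,0],"turn":0}]'
python3 -c "
from h import *
s=robot.get_state();print(inH(s['tool_pos']),s['tool_pos'],s['wrist_force'],s['opening'])"
```

```text
t: 3.68
tool_pos: [0.4998, 0.1436, 0.1328]
orientation: [0.173, 3.133, 0.002]
wrist_force: [1.7, -0.3, -1.2]
opening: -0.0
t: 4.05
tool_pos: [0.4925, 0.1442, 0.1323]
orientation: [0.173, 3.127, 0.003]
wrist_force: [20.8, -1.7, -7.6]
opening: -0.0001
[0.4738 0.1974] [0.4925 0.1442 0.1323] [20.8155 -1.7373 -7.571 ] -8.714045703823458e-05
```

```bash
python3 -m pendant '[{"grip":1,"linear":[-0.02,0,0],"turn":0},{"grip":1,"linear":[-0.025,0,0],"turn":0},{"grip":1,"linear":[-0.03,0,-0.06],"turn":0},{"grip":-1,"linear":[-0.04,-0.05,-0.11],"turn":0},{"grip":-1,"linear":[-0.06,-0.1,-0.15],"turn":0},{"grip":-1,"linear":[-0.07,-0.13,-0.2],"turn":0},{"grip":-1,"linear":[-0.07,-0.16,-0.22],"turn":0},{"grip":-1,"linear":[-0.07,-0.18,-0.22],"turn":0},{"grip":-1,"linear":[-0.07,-0.18,-0.22],"turn":0}]'
python3 - <<'E'
from h import *
s=robot.get_state(); print(s['tool_pos'],s['wrist_force'])
im,c=snap('wrist','w4')
for x in cells(im,c,.032,100)[0]: print(*x)
E
```

```text
t: 5.18
tool_pos: [0.5386, -0.0434, 0.3491]
orientation: [-0.176, -3.135, -0.0]
wrist_force: [0.2, 0.4, -0.3]
opening: 0.0853
[ 0.5386 -0.0434  0.3491] [ 0.2462  0.393  -0.3441]
[246.5457  69.0286] 1292 [ 0.4269 -0.0398  0.032 ]
[265.4648  96.9296] 142 [ 0.4612 -0.0205  0.032 ]
[235.6393 169.0482] 1037 [ 0.5465 -0.0684  0.032 ]
[251.875  193.5577] 104 [ 0.5821 -0.0512  0.032 ]
[327.1155 229.8476] 840 [0.6457 0.0464 0.032 ]
[251.1219 240.6249] 845 [ 0.65  -0.06   0.032]
```

View pics/w4.png

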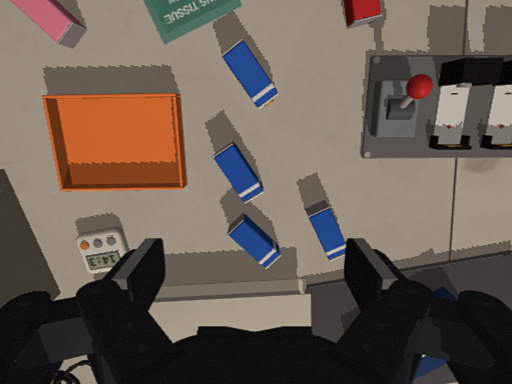

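```bash
python3 - <<'E'
from h import *
im=cv2.imread('pics/w4.png'); cv2.imwrite('pics/w4c.png',cv2.resize(im[35:275,200:360],None,fx=3.3,fy=2.5*3.3/2.5,interpolation=cv2.INTER_CUBIC)[:800][:, :528])
cc=cv2.resize(im[35:275,200:360],None,fx=2.5,fy=2.5,interpolation=cv2.INTER_CUBIC); cv2.imwrite('pics/w4c.png',cc)
E
```

```text
(no output)
```

View pics/w4c.png

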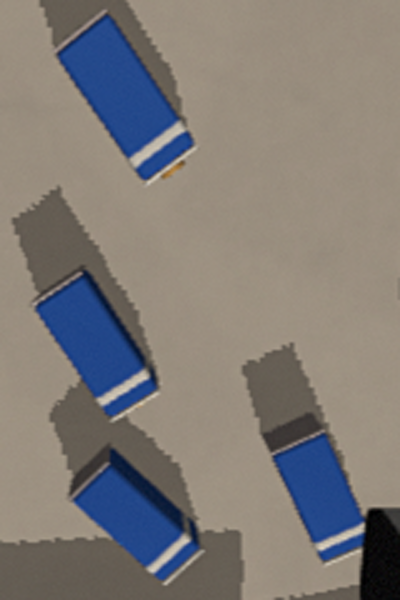

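```bash
cat >> h.py <<'E'
def face(c,ml,mr,pl,pr,s=1,o=(0,0),z=.032):
    q=[ray(c,(o[0]+p[0]/s,o[1]+p[1]/s),z)[:2] for p in(ml,mr,pl,pr)]
    a=(q[0]+q[1])/2;b=(q[2]+q[3])/2;d=b-a
    print('centre',(a+b)/2+d/np.linalg.norm(d)*.0015,'axis %.1f'%np.degrees(np.arctan2(d[1],d[0])),'len',np.linalg.norm(d),'edges %.1f %.1f'%tuple(np.degrees(np.arctan2(*(e[::-1]))) for e in(q[2]-q[0],q[3]-q[1])),'w',np.linalg.norm(q[1]-q[0]),np.linalg.norm(q[3]-q[2]))
E
python3 - <<'E'
from h import *
c=dict(zip(['fov_y','cx','cy'],np.load('pics/w4.npy')));c['T']=np.load('pics/w4_T.npy')
for q in [((58,53),(107,13),(148,183),(195,145)),((37,304),(83,272),(110,418),(150,386)),((75,495),(112,457),(165,582),(197,547)),((273,457),(325,430),(326,562),(366,545))]: face(c,*q,2.5,(200,35))
go((.4277,-.0390,.24)); go((.4277,-.0390,.16))
E
```

```text
centre [ 0.4355 -0.0344] axis 29.4 len 0.0730099119362841 edges 29.4 29.4 w 0.02912659772859666 0.0291073675630018
centre [ 0.5542 -0.0652] axis 24.0 len 0.07092237442816586 edges 24.6 23.3 w 0.029191179120491167 0.027956101957230608
centre [ 0.6562 -0.054 ] axis 35.8 len 0.07311770074437597 edges 36.7 34.9 w 0.030571204552946995 0.0284903177711626
centre [0.655  0.0493] axis 18.4 len 0.07291196931839747 edges 21.2 15.7 w 0.031523889115748424 0.0243829182254825
shift [ 0.1105 -0.0088  0.109 ] turn 0.0 (tool y at 83.6, q6 -1.61, t 5.2)
shift [ 0.1104 -0.0088  0.189 ] turn 0.0 (tool y at 83.6, q6 -1.61, t 5.2)
```

```bash
python3 -m pendant '[{"grip":-1,"linear":[0.05,0,0.03],"turn":-10},{"grip":-1,"linear":[0.1035,-0.0026,0.06],"turn":-20},{"grip":-1,"linear":[0.1035,-0.0026,0.11],"turn":-30},{"grip":-1,"linear":[0.1035,-0.0026,0.16],"turn":-35.8},{"grip":-1,"linear":[0.1035,-0.0026,0.2],"turn":-35.8},{"grip":-1,"linear":[0.1035,-0.0026,0.24],"turn":-35.8},{"grip":-1,"linear":[0.1035,-0.0026,0.273],"turn":-35.8},{"grip":-1,"linear":[0.1035,-0.0026,0.273],"turn":-35.8},{"grip":-0.6,"linear":[0.1035,-0.0026,0.273],"turn":-35.8},{"grip":1,"linear":[0.1035,-0.0026,0.273],"turn":-35.8}]' && python3 -c "
from h import *
s=robot.get_state();print(s['tool_pos'],s['wrist_force'],s['opening'],s['q'])"
python3 -m pendant '[{"grip":1,"linear":[0,0,0],"turn":0},{"grip":1,"linear":[0,0,0],"turn":0},{"grip":1,"linear":[0,0,-0.03],"turn":0},{"grip":1,"linear":[0,0,-0.08],"turn":0},{"grip":1,"linear":[0,0,-0.1],"turn":0},{"grip":1,"linear":[0,0,-0.1],"turn":0},{"grip":1,"linear":[0,0,-0.1],"turn":0},{"grip":1,"linear":[0,0,-0.1],"turn":0}]'
python3 - <<'E'
from h import *
s=[]
for i in range(4): s.append(robot.get_state()['wrist_force']); optics.get_image('side')
im,c=snap('wrist','w5')
print(np.mean(s,0),np.array(s)[:,2])
go(H(MX+.009,BY[3],.18),83.7); go(H(MX+.009,BY[3],.12),83.7)
E
```

```text
t: 6.48
tool_pos: [0.4365, -0.0338, 0.0781]
orientation: [-0.798, 3.036, -0.001]
wrist_force: [0.4, 0.4, -0.1]
opening: 0.0517
[ 0.4365 -0.0338  0.0781] [ 0.3848  0.4343 -0.0791] 0.05167989407840327 [-0.1609  0.4064  2.0045  0.      0.7287 -2.246 ]
t: 7.48
tool_pos: [0.4355, -0.0339, 0.1758]
orientation: [0.798, -3.037, -0.001]
wrist_force: [0.3, -0.4, -2.4]
opening: 0.0311
[-0.1117 -0.0253 -2.2465] [-2.3966 -2.206  -2.0489 -2.3345]
shift [-0.1961  0.1816 -0.0035] turn 35.7 (tool y at 119.4, q6 -2.25, t 7.7)
shift [-0.1961  0.1816  0.0565] turn 35.7 (tool y at 119.4, q6 -2.25, t 7.7)
```

```bash
python3 - <<'E'
from h import *
go(H(MX+.011,BY[1],.18),83.7); go(H(MX+.011,BY[1],.115),83.7)
E
```

```text
shift [-0.2796  0.2943 -0.0035] turn 35.7 (tool y at 119.4, q6 -2.25, t 7.7)
shift [-0.2796  0.2942  0.0615] turn 35.7 (tool y at 119.4, q6 -2.25, t 7.7)
```

```bash
python3 -m pendant '[{"grip":1,"linear":[-0.04,0.04,-0.01],"turn":9},{"grip":1,"linear":[-0.08,0.084,-0.01],"turn":18},{"grip":1,"linear":[-0.12,0.126,-0.01],"turn":27},{"grip":1,"linear":[-0.16,0.168,-0.01],"turn":35.7},{"grip":1,"linear":[-0.2,0.21,-0.01],"turn":35.7},{"grip":1,"linear":[-0.24,0.252,-0.01],"turn":35.7},{"grip":1,"linear":[-0.2796,0.2943,-0.01],"turn":35.7},{"grip":1,"linear":[-0.2796,0.2943,0.03],"turn":35.7},{"grip":1,"linear":[-0.2796,0.2943,0.0615],"turn":35.7},{"grip":1,"linear":[-0.2796,0.2943,0.0615],"turn":35.7}]' && python3 - <<'E'
from h import *
im,c=snap('wrist','w6'); a=im[80:320,120:400]
im2,c2=snap('side','s6'); b=im2[120:210,130:240]
for n in (1,): print(inH(robot.get_state()['tool_pos']), proj(c,H(MX-.035,BY[1],.052)))
a=cv2.resize(a[...,::-1],(467,400)); b=cv2.resize(b[...,::-1],None,fx=3,fy=3,interpolation=cv2.INTER_CUBIC)
o=np.zeros((400,467+b.shape[1],3),np.uint8); o[:,:467]=a; o[:b.shape[0],467:]=b; cv2.imwrite('pics/c6.png',o)
E
```

```text
t: 8.98
tool_pos: [0.5338, 0.3593, 0.1128]
orientation: [-0.171, -3.133, 0.004]
wrist_force: [0.5, 0.3, -1.8]
opening: 0.0303
[0.4924 0.4165] [255.6212 161.2146]
```

View pics/c6.png

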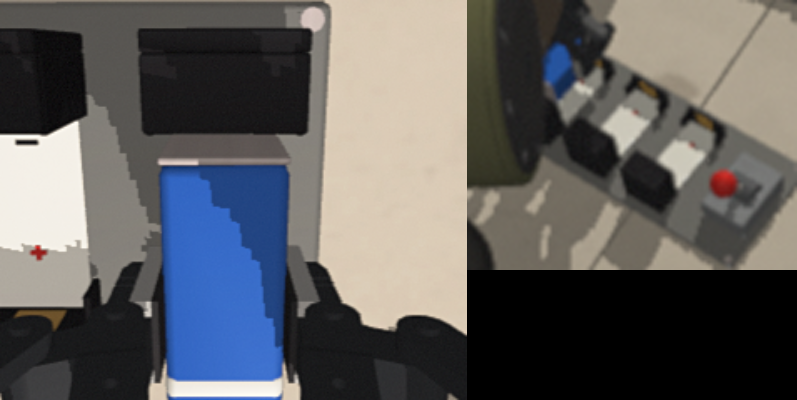

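```bash
cat >> h.py <<'E'
def ld(f):
    c=dict(zip(['fov_y','cx','cy'],np.load(f'pics/{f}.npy')));c['T']=np.load(f'pics/{f}_T.npy'); return c
E
python3 - <<'E'
from h import *
c=ld('w6')
for z in(.068,.071): print(inH(ray(c,(120+225*.6,80+165*.6),z))-[MX,BY[1]], inH(ray(c,(120+225*.6,80+133*.6),.052))-[MX,BY[1]])
E
```

```text
[-0.0307 -0.0003] [-0.0356 -0.0003]
[-0.0314 -0.0003] [-0.0356 -0.0003]
```

```bash
python3 -m pendant '[{"grip":1,"linear":[-0.003,0,0],"turn":0},{"grip":1,"linear":[-0.003,0,0.004],"turn":0},{"grip":1,"linear":[-0.003,0,0.007],"turn":0},{"grip":1,"linear":[-0.003,0,0.01],"turn":0},{"grip":1,"linear":[-0.003,0,0.013],"turn":0}]'; python3 -m pendant '[{"grip":1,"linear":[0,0,0.002],"turn":0},{"grip":1,"linear":[0,0,0.004],"turn":0},{"grip":1,"linear":[0,0,0.005],"turn":0}]'; python3 - <<'E'
from h import *
s=robot.get_state(); print(inH(s['tool_pos'])-[MX,BY[1]],s['tool_pos'],s['torque'])
im,c=snap('wrist','w7'); cv2.imwrite('pics/c7.png',im[80:320,120:400,::-1])
E
```

```text
t: 9.7
tool_pos: [0.5389, 0.3603, 0.1054]
orientation: [0.171, 3.132, 0.005]
wrist_force: [-6.4, -1.6, 32.0]
opening: 0.0309
t: 10.07
tool_pos: [0.5396, 0.3611, 0.1028]
orientation: [0.17, 3.129, 0.008]
wrist_force: [-11.5, -4.0, 41.7]
opening: 0.0309
[0.0157 0.0018] [0.5396 0.3611 0.1028] [-0.6444  0.8227 -0.0971]
```

View pics/c7.png

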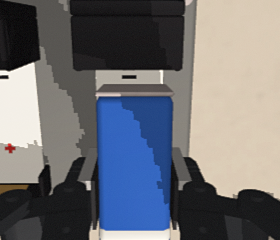

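```bash
python3 -m pendant '[{"grip":1,"linear":[0,0,-0.004],"turn":0},{"grip":1,"linear":[0,0,-0.009],"turn":0},{"grip":1,"linear":[0,0,-0.011],"turn":0},{"grip":1,"linear":[0,0,-0.011],"turn":0},{"grip":0.15,"linear":[0,0,-0.011],"turn":0},{"grip":0.1,"linear":[0,0,-0.011],"turn":0},{"grip":0.05,"linear":[0,0,-0.011],"turn":0},{"grip":0.05,"linear":[0,0,-0.011],"turn":0},{"grip":0.05,"linear":[0,0,-0.011],"turn":0}]'; python3 - <<'E'
from h import *
s=robot.get_state(); print(inH(s['tool_pos'])-[MX,BY[1]],s['tool_pos'],s['torque'])
im,c=snap('wrist','w8'); cv2.imwrite('pics/c8.png',im[80:320,120:400,::-1])
E
```

```text
t: 11.25
tool_pos: [0.5378, 0.3595, 0.1084]
orientation: [0.171, 3.137, 0.0]
wrist_force: [-0.0, 0.4, 0.3]
opening: 0.0405
[0.0141 0.    ] [0.5378 0.3595 0.1084] [-0.0174 -0.033   0.0384]
```

View pics/c8.png

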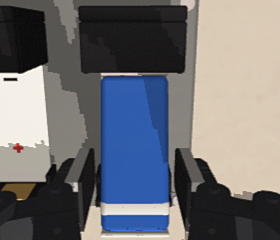

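```bash
python3 - <<'E'
from h import *
c=ld('w8')
print('minus top',(inH(ray(c,(255,156),.039))-[MX,BY[1]])*1e3,'plus top edge',(inH(ray(c,(255.5,310),.058))-[MX,BY[1]])*1e3)
for p in [(80+142,80+76)]: pass
for a,b in [((222.5,158),(224,300)),((288.5,158),(287,300))]:
    d=inH(ray(c,b,.056))-inH(ray(c,a,.039)); print(np.degrees(np.arctan2(d[1],d[0])))
go(H(MX+.022,BY[1],.100),83.7)
E
```

```text
minus top [-31.8213   0.5138] plus top edge [37.5376  0.8079]
0.5820252236225035
-0.47598890914799163
shift [-0.0079 -0.      0.0084] turn 0.0 (tool y at 83.7, q6 -0.93, t 11.3)
```

```bash
python3 -m pendant '[{"grip":0.05,"linear":[-0.008,0,0],"turn":0},{"grip":0.05,"linear":[-0.016,0,0.004],"turn":0},{"grip":0.05,"linear":[-0.016,0,0.0055],"turn":0},{"grip":1,"linear":[-0.016,0,0.0055],"turn":0},{"grip":1,"linear":[-0.016,0,0.0055],"turn":0},{"grip":1,"linear":[-0.011,0,0.0055],"turn":0},{"grip":1,"linear":[-0.006,0,0.0055],"turn":0},{"grip":1,"linear":[-0.001,0,0.0055],"turn":0},{"grip":1,"linear":[-0.001,0,0.0055],"turn":0}]'; python3 - <<'E'
from h import *
s=robot.get_state(); print((inH(s['tool_pos'])-[MX,BY[1]])*1e3,s['tool_pos'],s['torque'])
im,c=snap('wrist','w9')
E
```

```text
t: 12.42
tool_pos: [0.5388, 0.3595, 0.1035]
orientation: [0.171, 3.135, 0.001]
wrist_force: [7.0, 0.1, -0.5]
opening: 0.0308
[15.089   0.1721] [0.5388 0.3595 0.1035] [-0.1602 -1.1839  0.0262]
```

```bash
python3 -m pendant '[{"grip":1,"linear":[0,0,0.003],"turn":0},{"grip":1,"linear":[0,0,0.006],"turn":0},{"grip":1,"linear":[0,0,0.008],"turn":0}]';python3 -m pendant '[{"grip":1,"linear":[0,0,0.003],"turn":0},{"grip":1,"linear":[0,0,0.005],"turn":0}]'; python3 - <<'E'
from h import *
s=robot.get_state(); print((inH(s['tool_pos'])-[MX,BY[1]])*1e3,s['tool_pos'],s['torque'])
E
```

```text
t: 12.85
tool_pos: [0.5402, 0.3599, 0.0976]
orientation: [0.172, 3.131, 0.005]
wrist_force: [9.2, -1.4, 13.9]
opening: 0.0312
t: 13.1
tool_pos: [0.5403, 0.3599, 0.0926]
orientation: [0.172, 3.131, 0.005]
wrist_force: [9.7, -1.1, 9.5]
opening: 0.0312
[16.5323  0.7053] [0.5403 0.3599 0.0926] [-0.1134 -1.0433 -0.006 ]
```

```bash
python3 -m pendant '[{"grip":1,"linear":[0,0,0.003],"turn":0},{"grip":1,"linear":[0,0,0.005],"turn":0}]';python3 -m pendant '[{"grip":1,"linear":[0,0,0.003],"turn":0},{"grip":1,"linear":[0,0,0.004],"turn":0}]'; python3 - <<'E'
from h import *
s=robot.get_state(); print((inH(s['tool_pos'])-[MX,BY[1]])*1e3,s['tool_pos'],s['torque'])
im,c=snap('wrist','w10'); cv2.imwrite('pics/c10.png',im[80:320,120:400,::-1])
E
```

```text
t: 13.35
tool_pos: [0.5403, 0.36, 0.0878]
orientation: [0.171, 3.131, 0.005]
wrist_force: [7.7, -1.9, 14.6]
opening: 0.0312
t: 13.6
tool_pos: [0.5403, 0.3602, 0.0843]
orientation: [0.171, 3.131, 0.006]
wrist_force: [6.9, -1.4, 22.8]
opening: 0.0309
[16.5093  1.0134] [0.5403 0.3602 0.0843] [-0.261  -0.2306  0.1318]
```

View pics/c10.png

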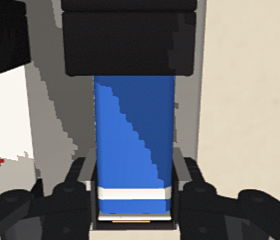

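```bash
python3 -m pendant '[{"grip":0.05,"linear":[0,0,-0.002],"turn":0},{"grip":0.0,"linear":[0,0,-0.002],"turn":0},{"grip":0.0,"linear":[0,0,-0.002],"turn":0},{"grip":0,"linear":[0,0,-0.03],"turn":0},{"grip":0.2,"linear":[-0.006,0,-0.05],"turn":0},{"grip":1,"linear":[-0.006,0,-0.05],"turn":0},{"grip":1,"linear":[-0.006,0,-0.05],"turn":0},{"grip":1,"linear":[-0.006,0,-0.05],"turn":0},{"grip":1,"linear":[-0.006,0,-0.04],"turn":0},{"grip":1,"linear":[-0.006,0,-0.032],"turn":0}]'; python3 -m pendant '[{"grip":1,"linear":[0,0,0.003],"turn":0},{"grip":1,"linear":[0,0,0.005],"turn":0}]';python3 - <<'E'
from h import *
s=robot.get_state(); print((inH(s['tool_pos'])-[MX,BY[1]])*1e3,s['tool_pos'],s['torque'])
E
```

```text
t: 14.9
tool_pos: [0.5446, 0.3587, 0.1123]
orientation: [-0.171, -3.137, 0.0]
wrist_force: [-21.6, -9.3, 70.2]
opening: -0.0002
t: 15.15
tool_pos: [0.5449, 0.359, 0.1124]
orientation: [0.171, 3.136, 0.001]
wrist_force: [-29.0, -16.4, 63.1]
opening: 0.0004
[21.2305  0.3188] [0.5449 0.359  0.1124] [-2.8623  4.9966 -0.0083]
```

```bash
python3 -m pendant '[{"grip":1,"linear":[0,0,-0.012],"turn":0},{"grip":1,"linear":[0,0,-0.05],"turn":0},{"grip":-1,"linear":[0,0,-0.11],"turn":0},{"grip":-1,"linear":[0.01,0,-0.11],"turn":0},{"grip":-1,"linear":[0.01,0,-0.11],"turn":0}]'; python3 - <<'E'
from h import *
print(robot.get_state()['tool_pos'])
im,c=snap('wrist','w11'); 
im2,c2=snap('scene','sc11')
a=cv2.resize(im[60:260,150:350,::-1],(500,500),interpolation=cv2.INTER_CUBIC); b=cv2.resize(im2[130:230,150:250,::-1],(300,300),interpolation=cv2.INTER_CUBIC)
o=np.zeros((500,800,3),np.uint8);o[:,:500]=a;o[:300,500:]=b;cv2.imwrite('pics/c11.png',o)
E
```

```text
t: 15.78
tool_pos: [0.5342, 0.3599, 0.217]
orientation: [-0.171, -3.136, 0.001]
wrist_force: [0.2, 1.1, -0.1]
opening: 0.0545
[0.5342 0.3599 0.217 ]
```

View pics/c11.png

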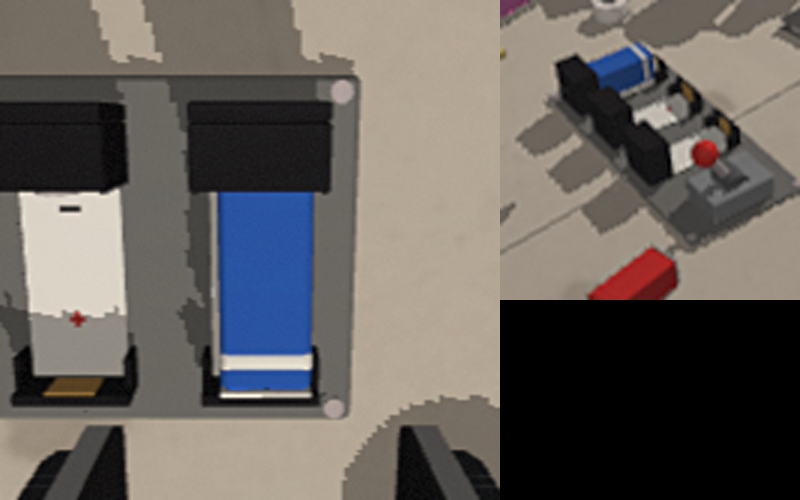

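```bash
cat >> h.py <<'E'
def prof(f,b,z=.040,lo=-40,hi=50,dy=0):
    c=ld(f); im=cv2.cvtColor(cv2.imread(f'pics/{f}.png'),cv2.COLOR_BGR2HSV); s=''
    for x in range(lo,hi):
        u=np.round(proj(c,H(MX+x/1e3,BY[b]+dy,z))).astype(int)
        h=im[u[1],u[0]] if 0<=u[1]<384 and 0<=u[0]<512 else (0,0,0)
        s+='B' if 100<h[0]<128 and h[1]>120 and h[2]>40 else 'y' if 8<h[0]<30 and h[1]>90 and h[2]>60 else 'k' if h[2]<60 else 'W' if h[2]>140 else 'g'
    print(f,b,lo,s)
E
python3 - <<'E'
from h import *
prof('w11',1); prof('w11',1,dy=.008)
prof('w11',2,.008)
c=ld('w4')
for q in [((37,304),(83,272),(110,418),(150,386)),]: face(c,*q,2.5,(200,35))
for n in['side','scene']:
    im,c=snap(n,n+'12')
    for x in cells(im,c,.02,40)[0]: print(n,*x)
go((.54,-.0434,.35))
E
```

```text
w11 1 -40 kkkkkBBBBBBBBBBBBBBBBBBBBBBBBBBBBBBBBBBBBBBBBBBBBBBBBBBBBBBBBBWWWWWBBBBBBBgWWgkkkggggWWWWW
w11 1 -40 kkkkkBBBBBBBBBBBBBBBBBBBBBBBBBBBBBBBBBBBBBBBBBBBBBBBBBBBBBBBBBWWWWWBBBBBBBgWWkkkkggggWWWWW
w11 2 -40 kkkkkkkkkWWWWWgkgWWWWWWWWWWWWWWWWWWWWWWWWWWWWWWWWWWWWWWWgggggWWWWWWWWWWWWWWWWWWWgyyyyyyyyk
centre [ 0.5542 -0.0652] axis 24.0 len 0.07092237442816586 edges 24.6 23.3 w 0.029191179120491167 0.027956101957230608
side [184.9035  37.3596] 114 [0.9636 0.5529 0.02  ]
side [162.2216 147.4162] 185 [0.5278 0.3642 0.02  ]
side [275.0753 155.4795] 146 [0.656 0.047 0.02 ]
side [299.1111 171.0585] 171 [ 0.6386 -0.0399  0.02  ]
side [296.     197.0865] 185 [ 0.5554 -0.0683  0.02  ]
scene [244.3086  80.6543] 81 [1.0096 0.6362 0.02  ]
scene [189.0958 152.9162] 167 [0.5306 0.3726 0.02  ]
scene [289.1948 180.8961] 154 [0.6589 0.0504 0.02  ]
scene [307.3759 197.1348] 141 [ 0.6435 -0.0331  0.02  ]
scene [295.352  218.1429] 196 [ 0.5586 -0.0645  0.02  ]
shift [-0.049  -0.4002 -0.1331] turn 0.0 (tool y at 83.7, q6 -0.93, t 16.0)
```

```bash
python3 - <<'E'
from h import *
go((.5542,-.0652,.217),114); go((.5542,-.0652,.077),114)
E
```

```text
shift [-0.0657 -0.4202 -0.0001] turn -30.3 (tool y at 83.7, q6 -0.93, t 16.0)
shift [-0.0659 -0.42    0.1399] turn -30.3 (tool y at 83.7, q6 -0.93, t 16.0)
```

```bash
python3 -m pendant '[{"grip":-1,"linear":[-0.01,-0.06,0],"turn":-10},{"grip":-1,"linear":[-0.02,-0.12,0],"turn":-20},{"grip":-1,"linear":[-0.03,-0.18,0],"turn":-30.3},{"grip":-1,"linear":[-0.04,-0.24,0],"turn":-30.3},{"grip":-1,"linear":[-0.05,-0.3,0],"turn":-30.3},{"grip":-1,"linear":[-0.06,-0.36,0],"turn":-30.3},{"grip":-1,"linear":[-0.0658,-0.42,0.0],"turn":-30.3},{"grip":-1,"linear":[-0.0658,-0.42,0.04],"turn":-30.3},{"grip":-1,"linear":[-0.0658,-0.42,0.08],"turn":-30.3},{"grip":-1,"linear":[-0.0658,-0.42,0.09],"turn":-30.3}]' && python3 -c "
from h import *
go((.5542,-.0652,.077),114)"
```

```text
t: 17.23
tool_pos: [0.5534, -0.0649, 0.1252]
orientation: [0.653, -3.069, -0.003]
wrist_force: [0.7, -0.0, 1.0]
opening: 0.0854
shift [-0.0008 -0.0007  0.0482] turn 0.0 (tool y at 114.0, q6 -2.17, t 17.2)
```

```bash
python3 -m pendant '[{"grip":-1,"linear":[0,0,0.025],"turn":0},{"grip":-1,"linear":[0,0,0.049],"turn":0},{"grip":-1,"linear":[0,0,0.049],"turn":0},{"grip":1,"linear":[0,0,0.049],"turn":0},{"grip":1,"linear":[0,0,0.049],"turn":0},{"grip":1,"linear":[0,0,0.049],"turn":0},{"grip":1,"linear":[0,0,0.049],"turn":0},{"grip":1,"linear":[0,0,0.0],"turn":0},{"grip":1,"linear":[0,0,-0.05],"turn":0},{"grip":1,"linear":[0,0,-0.06],"turn":0}]' &&  python3 -m pendant '[{"grip":1,"linear":[0,0,0],"turn":0},{"grip":1,"linear":[0,0,0],"turn":0}]' 
python3 - <<'E'
from h import *
s=[]
for i in range(5): s.append(robot.get_state()['wrist_force']); optics.get_calibration('side'); optics.get_image('side')
print(np.mean(s,0),np.array(s)[:,2])
go(H(MX+.012,BY[2],.18),83.7); go(H(MX+.012,BY[2],.115),83.7)
go((.49,-.22,.18),83.7)
E
```

```text
t: 18.48
tool_pos: [0.5552, -0.065, 0.1911]
orientation: [-0.654, 3.068, -0.003]
wrist_force: [-0.3, -0.1, -4.3]
opening: 0.0312
t: 18.73
tool_pos: [0.5538, -0.0648, 0.186]
orientation: [0.654, -3.07, -0.002]
wrist_force: [-0.3, 0.2, -3.1]
opening: 0.0314
[-0.1584  0.0164 -3.4265] [-3.0671 -3.9765 -3.6621 -3.3118 -3.1151]
shift [-0.1206  0.3346  0.0072] turn 30.3 (tool y at 114.0, q6 -2.17, t 19.0)
shift [-0.1207  0.3346  0.0722] turn 30.3 (tool y at 114.0, q6 -2.17, t 19.0)
shift [ 0.1219 -0.1155  0.0072] turn 30.3 (tool y at 114.0, q6 -2.17, t 19.0)
```

```bash
python3 -m pendant '[{"grip":1,"linear":[-0.02,0.05,0],"turn":10},{"grip":1,"linear":[-0.04,0.11,0],"turn":20},{"grip":1,"linear":[-0.06,0.17,0],"turn":30.3},{"grip":1,"linear":[-0.08,0.22,0],"turn":30.3},{"grip":1,"linear":[-0.1,0.28,0],"turn":30.3},{"grip":1,"linear":[-0.1207,0.3346,0],"turn":30.3},{"grip":1,"linear":[-0.1207,0.3346,0.02],"turn":30.3},{"grip":1,"linear":[-0.1207,0.3346,0.05],"turn":30.3},{"grip":1,"linear":[-0.1207,0.3346,0.072],"turn":30.3},{"grip":1,"linear":[-0.1207,0.3346,0.072],"turn":30.3}]'; python3 - <<'E'
from h import *
s=robot.get_state();print((inH(s['tool_pos'])-[MX,BY[2]])*1e3,s['tool_pos'],s['opening'])
im,c=snap('wrist','w13'); prof('w13',2,.070,-50,10); prof('w13',2,.070,-50,10,.008); prof('w13',2,.052,-60,-20)
# edges across y at X=-20
hsv=cv2.cvtColor(im,cv2.COLOR_RGB2HSV)
for x in(-.02,-.005):
    r=[y for y in range(-30,31) if (lambda u:100<hsv[u[1],u[0],0]<128 and hsv[u[1],u[0],1]>120)(np.round(proj(c,H(MX+x,BY[2]+y/1e3,.070))).astype(int))]; print(r[0],r[-1])
E
```

```text
t: 20.23
tool_pos: [0.5276, 0.2896, 0.1141]
orientation: [-0.171, -3.134, 0.003]
wrist_force: [0.1, -1.4, -2.7]
opening: 0.0315
[11.6473 -0.3683] [0.5276 0.2896 0.1141] 0.03145910687735869
w13 2 -50 kkkkkkkkkkkkWWkggggggWWBBBBBBBBBBBBBBBBBBBBBBBBBBBBBBBBBBBBB
w13 2 -50 kkkkkkkkkkkkWWWggggggWWBBBBBBBBBBBBBBBBBBBBBBBBBBBBBBBBBBBBB
w13 2 -60 kkkkkkkkkkkkkkkkkkkkkkkkkWWkWggggggWWBBB
-16 13
-15 14
```

```bash
python3 -m pendant '[{"grip":1,"linear":[0,0.001,0.004],"turn":0},{"grip":1,"linear":[0,0.001,0.008],"turn":0},{"grip":1,"linear":[0,0.001,0.008],"turn":0},{"grip":0.15,"linear":[0,0.001,0.008],"turn":0},{"grip":0.1,"linear":[0,0.001,0.008],"turn":0},{"grip":0.05,"linear":[0,0.001,0.008],"turn":0},{"grip":0.05,"linear":[0,0.001,0.008],"turn":0},{"grip":0.05,"linear":[0,0.001,0.008],"turn":0}]'; python3 - <<'E'
from h import *
s=robot.get_state();print((inH(s['tool_pos'])-[MX,BY[2]])*1e3,s['tool_pos'],s['opening'])
im,c=snap('wrist','w14'); prof('w14',2,.039,-50,10); prof('w14',2,.039,-50,10,.008); prof('w14',2,.052,-60,-20); prof('w14',2,.057,20,60)
go(H(MX+.030,BY[2],.103),83.7); go(H(MX+.015,BY[2],.103),83.7)
E
```

```text
t: 21.28
tool_pos: [0.5284, 0.2909, 0.1079]
orientation: [0.171, 3.137, 0.0]
wrist_force: [0.6, -0.8, -0.6]
opening: 0.0409
[12.3069  1.0004] [0.5284 0.2909 0.1079] 0.040860136498011096
w14 2 -50 kkkkkkkkkkkkkkkkkggBBBBBBBBBBBBBBBBBBBBBBBBBBBBBBBBBBBBBBBBB
w14 2 -50 kkkkkkkkkkkkkkkkkgBBBBBBBBBBBBBBBBBBBBBBBBBBBBBBBBBBBBBBBBBB
w14 2 -60 kkkkkkkkkkkkkkkkkkkkkkkkkWgBBBBBBBBBBBBB
w14 2 20 BBBBBWWWWWWBBBBBBBBggWWWWWWWgkkkkkkkkkkk
shift [-0.0177 -0.001   0.0049] turn 0.0 (tool y at 83.7, q6 -1.02, t 21.3)
shift [-0.0027 -0.001   0.0049] turn 0.0 (tool y at 83.7, q6 -1.02, t 21.3)
```

```bash
python3 -m pendant '[{"grip":0.05,"linear":[-0.009,-0.001,0],"turn":0},{"grip":0.05,"linear":[-0.0177,-0.001,0.003],"turn":0},{"grip":0.05,"linear":[-0.0177,-0.001,0.005],"turn":0},{"grip":1,"linear":[-0.0177,-0.001,0.005],"turn":0},{"grip":1,"linear":[-0.0177,-0.001,0.005],"turn":0},{"grip":1,"linear":[-0.012,-0.001,0.005],"turn":0},{"grip":1,"linear":[-0.007,-0.001,0.005],"turn":0},{"grip":1,"linear":[-0.0022,-0.001,0.005],"turn":0},{"grip":1,"linear":[-0.0022,-0.001,0.005],"turn":0}]'; python3 - <<'E'
from h import *
s=robot.get_state(); print((inH(s['tool_pos'])-[MX,BY[2]])*1e3,s['tool_pos'],s['torque'])
E
```

```text
t: 22.45
tool_pos: [0.5306, 0.2898, 0.1035]
orientation: [0.171, 3.135, 0.001]
wrist_force: [7.4, -0.3, -1.7]
opening: 0.031
[14.5973  0.2081] [0.5306 0.2898 0.1035] [-0.1303 -1.1741 -0.0176]
```

Same picture as bay 1 (7 N of coil). Lower it in stages.

```bash
python3 -m pendant '[{"grip":1,"linear":[0,0,0.003],"turn":0},{"grip":1,"linear":[0,0,0.006],"turn":0},{"grip":1,"linear":[0,0,0.009],"turn":0},{"grip":1,"linear":[0,0,0.012],"turn":0}]';python3 -m pendant '[{"grip":1,"linear":[0,0,0.003],"turn":0},{"grip":1,"linear":[0,0,0.006],"turn":0}]';python3 -m pendant '[{"grip":1,"linear":[0,0,0.002],"turn":0},{"grip":1,"linear":[0,0,0.004],"turn":0}]'; python3 - <<'E'
from h import *
s=robot.get_state(); print((inH(s['tool_pos'])-[MX,BY[2]])*1e3,s['tool_pos'],s['torque'])
E
```

```text
t: 22.95
tool_pos: [0.532, 0.2901, 0.0934]
orientation: [0.171, 3.131, 0.004]
wrist_force: [10.1, -1.8, 13.3]
opening: 0.0308
t: 23.2
tool_pos: [0.5323, 0.2901, 0.0875]
orientation: [0.171, 3.131, 0.004]
wrist_force: [13.4, -1.0, 12.1]
opening: 0.0307
t: 23.45
tool_pos: [0.5326, 0.2902, 0.084]
orientation: [0.171, 3.13, 0.005]
wrist_force: [9.8, -4.3, 18.7]
opening: 0.031
[16.528   0.8024] [0.5326 0.2902 0.084 ] [-0.5661 -0.8223  0.1989]
```

```bash
python3 -m pendant '[{"grip":0.05,"linear":[0,0,-0.002],"turn":0},{"grip":0.0,"linear":[0,0,-0.002],"turn":0},{"grip":0.0,"linear":[0,0,-0.002],"turn":0},{"grip":0,"linear":[0,0,-0.03],"turn":0},{"grip":0.2,"linear":[-0.006,0,-0.05],"turn":0},{"grip":1,"linear":[-0.006,0,-0.05],"turn":0},{"grip":1,"linear":[-0.006,0,-0.05],"turn":0},{"grip":1,"linear":[-0.006,0,-0.045],"turn":0},{"grip":1,"linear":[-0.006,0,-0.038],"turn":0},{"grip":1,"linear":[-0.006,0,-0.034],"turn":0}]'; python3 -m pendant '[{"grip":1,"linear":[0,0,0.001],"turn":0},{"grip":1,"linear":[0,0,0.002],"turn":0}]';  python3 -m pendant '[{"grip":1,"linear":[0,0,-0.012],"turn":0},{"grip":1,"linear":[0,0,-0.05],"turn":0},{"grip":-1,"linear":[0,0,-0.11],"turn":0},{"grip":-1,"linear":[0.01,0,-0.11],"turn":0},{"grip":-1,"linear":[0.01,0,-0.11],"turn":0}]';python3 - <<'E'
from h import *
print(robot.get_state()['tool_pos'])
snap('wrist','w15'); prof('w15',2); prof('w15',2,dy=.008); prof('w15',1); prof('w15',2,dy=-.008)
for n in['side','scene']:
    im,c=snap(n,n+'15')
    for x in cells(im,c,.02,40)[0]: print(n,*x)
go((.62,.02,.33))
E
```

```text
t: 24.7
tool_pos: [0.5361, 0.2889, 0.1138]
orientation: [-0.171, -3.136, 0.001]
wrist_force: [0.5, -1.0, -1.2]
opening: 0.0003
t: 24.95
tool_pos: [0.5365, 0.289, 0.1129]
orientation: [0.171, 3.137, 0.0]
wrist_force: [-0.7, -0.1, 0.8]
opening: 0.0
t: 25.58
tool_pos: [0.526, 0.2901, 0.2235]
orientation: [0.171, 3.136, 0.001]
wrist_force: [0.2, 0.6, -0.4]
opening: 0.0542
[0.526  0.2901 0.2235]
w15 2 -40 kkkkkkBBBBBBBBBBBBBBBBBBBBBBBBBBBBBBBBBBBBBBBBBBBBBBBBBBBBBBBBWWWWWBBBBBBBBgWWkkgggggWWWWW
w15 2 -40 kkkkkkBBBBBBBBBBBBBBBBBBBBBBBBBBBBBBBBBBBBBBBBBBBBBBBBBBBBBBBBWWWWWBBBBBBBBgWWkkgggggWWWWW
w15 1 -40 kkkkkkBBBBBBBBBBBBBBBBBBBBBBBBBBBBBBBBBBBBBBBBBBBBBBBBBBBBBBBBWWWWWBBBBBBBggWkkkgggggWWWWW
w15 2 -40 kkkkkkBBBBBBBBBBBBBBBBBBBBBBBBBBBBBBBBBBBBBBBBBBBBBBBBBBBBBBBBWWWWWBBBBBBBBgWWgkgggggWWWWW
side [184.9035  37.4035] 114 [0.9635 0.5527 0.02  ]
side [164.2941 148.2353] 119 [0.5281 0.357  0.02  ]
side [180.4607 157.8482] 191 [0.5206 0.2949 0.02  ]
side [275.0753 155.4795] 146 [0.656 0.047 0.02 ]
side [299.1111 171.0585] 171 [ 0.6386 -0.0399  0.02  ]
scene [244.4048  80.6548] 84 [1.0099 0.6359 0.02  ]
scene [189.0958 152.9162] 167 [0.5306 0.3726 0.02  ]
scene [200.5111 163.4   ] 180 [0.5232 0.3019 0.02  ]
scene [289.2357 181.0127] 157 [0.6586 0.0499 0.02  ]
scene [307.4539 197.0851] 141 [ 0.6438 -0.0332  0.02  ]
shift [-0.1223 -0.2582 -0.1079] turn 0.0 (tool y at 83.7, q6 -1.02, t 25.7)
```

```bash
python3 -m pendant '[{"grip":-1,"linear":[-0.03,-0.05,-0.03],"turn":0},{"grip":-1,"linear":[-0.06,-0.1,-0.06],"turn":0},{"grip":-1,"linear":[-0.09,-0.15,-0.07],"turn":0},{"grip":-1,"linear":[-0.12,-0.2,-0.08],"turn":0},{"grip":-1,"linear":[-0.13,-0.25,-0.08],"turn":0},{"grip":-1,"linear":[-0.13,-0.27,-0.08],"turn":0},{"grip":-1,"linear":[-0.13,-0.27,-0.08],"turn":0},{"grip":-1,"linear":[-0.13,-0.27,-0.08],"turn":0}]'; python3 - <<'E'
from h import *
print(robot.get_state()['tool_pos'])
im,c=snap('wrist','w16')
for x in cells(im,c,.032,100)[0]: print(*x)
u=[proj(c,(.655,.049,.032)),proj(c,(.641,-.037,.032))]; print(u)
x0,y0=np.min(u,0).astype(int)-60; x0=max(x0,0);y0=max(y0,0); x1,y1=np.max(u,0).astype(int)+60
print(x0,y0); cv2.imwrite('pics/w16c.png',cv2.resize(im[y0:y1,x0:x1,::-1],None,fx=3,fy=3,interpolation=cv2.INTER_CUBIC)[:600,:800])
E
```

```text
t: 26.72
tool_pos: [0.6263, 0.0088, 0.3026]
orientation: [-0.17, -3.137, -0.0]
wrist_force: [1.0, -0.2, 1.5]
opening: 0.0851
[0.6263 0.0088 0.3026]
[508.3578  38.844 ] 218 [0.5203 0.2836 0.032 ]
[211.5506 175.349 ] 1315 [ 0.6297 -0.041   0.032 ]
[288.0286 180.6979] 1258 [0.6457 0.0465 0.032 ]
[235.8298 198.7305] 141 [ 0.6609 -0.0166  0.032 ]
[301.5917 209.6   ] 120 [0.6828 0.0598 0.032 ]
[436.7721 285.0074] 136 [0.804 0.226 0.032]
[array([290.8029, 188.1832]), array([216.3798, 184.3447])]
156 124
```

View pics/w16c.png

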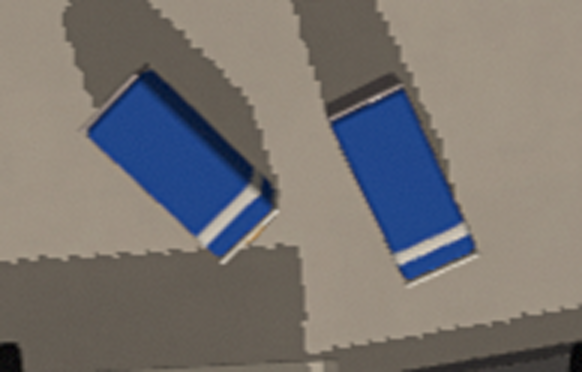

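```bash
python3 - <<'E'
from h import *
c=ld('w16')
for q in [((331,120),(402,88),(408,283),(474,255)),((88,132),(143,74),(222,263),(271,214))]: face(c,*q,3,(156,124))
go((.6545,.049,.30),107.5);go((.641,-.037,.30),131)
E
```

```text
centre [0.6549 0.0497] axis 18.9 len 0.07349927901018208 edges 19.3 18.6 w 0.029401239065547875 0.02846904919120902
centre [ 0.6388 -0.0352] axis 36.0 len 0.07299263314499985 edges 37.2 34.8 w 0.031321764683935306 0.028351936912200757
shift [-0.0238  0.0429  0.0027] turn -23.7 (tool y at 83.8, q6 -1.51, t 26.8)
shift [-0.0196 -0.0441  0.0027] turn -47.2 (tool y at 83.8, q6 -1.51, t 26.8)
```

```bash
python3 -m pendant '[{"grip":-0.2,"linear":[-0.024,0.0437,0.03],"turn":-10},{"grip":-0.2,"linear":[-0.024,0.0437,0.06],"turn":-20},{"grip":-0.2,"linear":[-0.024,0.0437,0.1],"turn":-25.1},{"grip":-0.2,"linear":[-0.024,0.0437,0.14],"turn":-25.1},{"grip":-0.2,"linear":[-0.024,0.0437,0.15],"turn":-25.1},{"grip":-0.2,"linear":[-0.024,0.0437,0.15],"turn":-25.1}]' && python3 -c "
from h import *
go((.6549,.0497,.077),108.9)"
```

```text
t: 27.52
tool_pos: [0.6551, 0.049, 0.1535]
orientation: [-0.515, 3.099, -0.0]
wrist_force: [0.3, 0.3, 1.4]
opening: 0.0512
shift [0.     0.0007 0.0765] turn -0.0 (tool y at 108.9, q6 -1.88, t 27.5)
```

```bash
python3 -m pendant '[{"grip":-0.2,"linear":[0,0.0005,0.04],"turn":0},{"grip":-0.2,"linear":[0,0.0005,0.0765],"turn":0},{"grip":-0.2,"linear":[0,0.0005,0.0765],"turn":0},{"grip":1,"linear":[0,0.0005,0.0765],"turn":0},{"grip":1,"linear":[0,0.0005,0.0765],"turn":0},{"grip":1,"linear":[0,0.0005,0.0765],"turn":0},{"grip":1,"linear":[0,0,0.04],"turn":0},{"grip":1,"linear":[0,0,-0.02],"turn":0},{"grip":1,"linear":[0,0,-0.03],"turn":0},{"grip":1,"linear":[0,0,-0.03],"turn":0}]' &&  python3 -m pendant '[{"grip":1,"linear":[0,0,0],"turn":0},{"grip":1,"linear":[0,0,0],"turn":0}]' 
python3 - <<'E'
from h import *
s=[]
for i in range(5): s.append(robot.get_state()['wrist_force']); optics.get_image('side')
print(np.mean(s,0),np.array(s)[:,2],robot.get_state()['opening'])
go(H(MX+.012,BY[3],.18),83.7); go(H(MX+.012,BY[3],.115),83.7)
go((.49,-.22,.18),83.7)
E
```

```text
t: 28.78
tool_pos: [0.6551, 0.0484, 0.1842]
orientation: [-0.514, 3.097, -0.0]
wrist_force: [-0.9, -0.3, -1.6]
opening: 0.0312
t: 29.02
tool_pos: [0.6546, 0.0483, 0.1815]
orientation: [0.514, -3.097, -0.0]
wrist_force: [-0.4, 0.1, 0.0]
opening: 0.0311
[ 0.2758  0.0409 -0.336 ] [ 0.0431 -0.7188 -0.9082 -0.0072 -0.0887] 0.031084302666685337
shift [0.0718 0.2063 0.0026] turn 25.1 (tool y at 108.8, q6 -1.88, t 29.3)
shift [0.0718 0.2062 0.0676] turn 25.1 (tool y at 108.8, q6 -1.88, t 29.3)
shift [ 0.2427 -0.2007  0.0026] turn 25.1 (tool y at 108.8, q6 -1.88, t 29.3)
```

```bash
python3 - <<'E'
from h import *
c=ld('w4')
q=[ray(c,p,.028)[:2] for p in [(44,96),(178,95),(186,187),(62,190)]]; print(np.array(q),np.mean(q,0))
for i in range(4): d=q[(i+1)%4]-q[i]; print(np.linalg.norm(d),np.degrees(np.arctan2(d[1],d[0])))
m=np.mean(q,0)
im=cv2.imread('pics/w4.png');hsv=cv2.cvtColor(im,cv2.COLOR_BGR2HSV); k=cv2.inRange(hsv,(5,150,60),(18,255,255)); n,l,st,ce=cv2.connectedComponentsWithStats(k); i=1+np.argmax(st[1:,4]); print(cv2.minAreaRect(np.argwhere(l==i)[:,::-1].astype(np.float32)),ray(c,ce[i],.01))
go((m[0],m[1],.18),83.8)
E
```

```text
[[ 0.4293 -0.2929]
 [ 0.4467 -0.1277]
 [ 0.5642 -0.1382]
 [ 0.5496 -0.3048]] [ 0.4975 -0.2159]
0.16611986548603044 83.97666053592054
0.11790095746829292 -5.090669047268813
0.16728430280894216 -95.00145139914886
0.12087127174976937 174.3470152243648
((114.07432556152344, 141.75665283203125), (96.37886047363281, 142.70130920410156), 89.10482788085938) [ 0.4947 -0.2244  0.01  ]
shift [ 0.2343 -0.1992  0.0026] turn 25.0 (tool y at 108.8, q6 -1.88, t 29.3)
```

```bash
python3 -m pendant '[{"grip":1,"linear":[0.04,-0.035,0],"turn":9},{"grip":1,"linear":[0.09,-0.07,0],"turn":18},{"grip":1,"linear":[0.135,-0.105,0],"turn":24},{"grip":1,"linear":[0.18,-0.14,0],"turn":24},{"grip":1,"linear":[0.2226,-0.1725,0],"turn":24},{"grip":1,"linear":[0.2226,-0.1725,0],"turn":24},{"grip":1,"linear":[0.2226,-0.1725,0.03],"turn":24},{"grip":1,"linear":[0.2226,-0.1725,0.06],"turn":24}]' && python3 -c "
from h import *
s=robot.get_state();print(s['opening'],s['wrist_force']); go((.5,-.187,.083),84.5)"
```

```text
t: 30.28
tool_pos: [0.5005, -0.1863, 0.1224]
orientation: [0.141, 3.137, -0.001]
wrist_force: [0.1, -0.2, -0.2]
opening: 0.0309
0.0309131510031306 [ 0.1486 -0.209  -0.1556]
shift [ 0.0005 -0.0007  0.0394] turn 0.4 (tool y at 84.9, q6 -1.91, t 30.3)
```

```bash
python3 -m pendant '[{"grip":1,"linear":[0,0,0.02],"turn":0},{"grip":1,"linear":[0,0,0.036],"turn":0},{"grip":1,"linear":[0,0,0.0395],"turn":0},{"grip":1,"linear":[0,0,0.0395],"turn":0},{"grip":0.1,"linear":[0,0,0.0395],"turn":0},{"grip":0,"linear":[0,0,0.0395],"turn":0},{"grip":0,"linear":[0,0,0.0395],"turn":0},{"grip":0,"linear":[0,0,0.0],"turn":0},{"grip":-0.2,"linear":[0,0,-0.06],"turn":0},{"grip":-0.2,"linear":[0,0,-0.12],"turn":0}]'; python3 -m pendant '[{"grip":-0.2,"linear":[0,0,0],"turn":0}]' ; python3 - <<'E'
from h import *
for n in['side','scene','wrist']:
    im,c=snap(n,n+'17')
    for x in cells(im,c,.02,40)[0]: print(n,*x)
go((.6388,-.0352,.16),126)
E
```

```text
t: 31.52
tool_pos: [0.4997, -0.1867, 0.2447]
orientation: [-0.141, -3.138, -0.0]
wrist_force: [0.3, 0.3, 1.0]
opening: 0.0512
t: 31.65
tool_pos: [0.5011, -0.1873, 0.2475]
orientation: [0.141, 3.131, -0.005]
wrist_force: [0.1, -0.0, -0.5]
opening: 0.0512
side [184.8584  37.3628] 113 [0.9636 0.553  0.02  ]
side [327.3793 230.6108] 203 [ 0.4995 -0.188   0.02  ]
scene [189.0958 152.9162] 167 [0.5306 0.3726 0.02  ]
scene [200.5111 163.4   ] 180 [0.5232 0.3019 0.02  ]
scene [306.2727 197.1182] 110 [ 0.6413 -0.0309  0.02  ]
scene [316.3283 256.5602] 332 [ 0.4999 -0.1847  0.02  ]
wrist [254.2667 169.7662] 1976 [ 0.4925 -0.1859  0.02  ]
wrist [254.8365 209.9423] 208 [ 0.5345 -0.1891  0.02  ]
wrist [389.7152 272.6987] 302 [ 0.62   -0.0488  0.02  ]
shift [-0.1251  0.1633  0.0818] turn -41.2 (tool y at 84.8, q6 -1.91, t 31.8)
```

```bash
python3 -m pendant '[{"grip":-0.2,"linear":[-0.03,0.05,0],"turn":-10},{"grip":-0.2,"linear":[-0.07,0.1,0.02],"turn":-20},{"grip":-0.2,"linear":[-0.1,0.14,0.05],"turn":-30},{"grip":-0.2,"linear":[-0.125,0.163,0.082],"turn":-41.2},{"grip":-0.2,"linear":[-0.125,0.163,0.082],"turn":-41.2},{"grip":-0.2,"linear":[-0.125,0.163,0.082],"turn":-41.2},{"grip":-0.2,"linear":[-0.125,0.163,0.082],"turn":-41.2}]' && python3 -c "
from h import *
go((.6388,-.0352,.077),126)
im,c=snap('side','s18')
for x in cells(im,c,.02,40)[0]: print(*x)"
```

```text
t: 32.67
tool_pos: [0.6389, -0.0365, 0.1618]
orientation: [-0.968, 2.988, -0.001]
wrist_force: [0.7, -0.2, 0.6]
opening: 0.0511
shift [-0.0006  0.0012  0.0848] turn -0.1 (tool y at 125.9, q6 -2.31, t 32.7)
[184.8125  37.375 ] 112 [0.9634 0.5531 0.02  ]
[299.1111 171.0585] 171 [ 0.6386 -0.0399  0.02  ]
[327.3793 230.6108] 203 [ 0.4995 -0.188   0.02  ]
```

```bash
python3 -m pendant '[{"grip":-0.2,"linear":[0,0.001,0.04],"turn":0},{"grip":-0.2,"linear":[0,0.001,0.08],"turn":0},{"grip":-0.2,"linear":[0,0.001,0.0845],"turn":0},{"grip":-0.2,"linear":[0,0.001,0.0845],"turn":0},{"grip":1,"linear":[0,0.001,0.0845],"turn":0},{"grip":1,"linear":[0,0.001,0.0845],"turn":0},{"grip":1,"linear":[0,0.001,0.0845],"turn":0},{"grip":1,"linear":[0,0,0.04],"turn":0},{"grip":1,"linear":[0,0,-0.02],"turn":0},{"grip":1,"linear":[0,0,-0.025],"turn":0}]' &&  python3 -m pendant '[{"grip":1,"linear":[0,0,0],"turn":0},{"grip":1,"linear":[0,0,0],"turn":0}]' 
python3 - <<'E'
from h import *
s=[]
for i in range(5): s.append(robot.get_state()['wrist_force']); optics.get_image('side')
print(np.mean(s,0),np.array(s)[:,2],robot.get_state()['opening'])
go(H(MX+.012,BY[3],.18),83.7); go(H(MX+.012,BY[3],.115),83.7)
go((.494,-.247,.18),84.5)
E
```

```text
t: 33.98
tool_pos: [0.6406, -0.0359, 0.1922]
orientation: [-0.969, 2.979, -0.006]
wrist_force: [0.2, -0.4, -1.2]
opening: 0.0312
t: 34.22
tool_pos: [0.6387, -0.0357, 0.1846]
orientation: [0.971, -2.986, -0.001]
wrist_force: [-0.2, 1.0, -1.6]
opening: 0.0311
[ 0.1633  0.2402 -0.7371] [-1.5926 -0.2874 -0.4795 -0.8492 -0.4768] 0.031047543908840472
shift [-0.0547  0.2768  0.0054] turn 42.3 (tool y at 126.0, q6 -2.31, t 34.5)
shift [-0.0547  0.2768  0.0704] turn 42.3 (tool y at 126.0, q6 -2.31, t 34.5)
shift [ 0.2416 -0.0855  0.0053] turn 41.5 (tool y at 126.0, q6 -2.31, t 34.5)
```

```bash
python3 -m pendant '[{"grip":1,"linear":[0.05,-0.02,0],"turn":10},{"grip":1,"linear":[0.1,-0.035,0],"turn":20},{"grip":1,"linear":[0.15,-0.053,0],"turn":30},{"grip":1,"linear":[0.2,-0.07,0],"turn":41.5},{"grip":1,"linear":[0.2416,-0.0855,0],"turn":41.5},{"grip":1,"linear":[0.2416,-0.0855,0],"turn":41.5},{"grip":1,"linear":[0.2416,-0.0855,0.03],"turn":41.5},{"grip":1,"linear":[0.2416,-0.0855,0.06],"turn":41.5},{"grip":1,"linear":[0.2416,-0.0855,0.06],"turn":41.5}]' && python3 -c "
from h import *
s=[]
for i in range(6): s.append(robot.get_state()['wrist_force'][2]); optics.get_image('side')
print(np.mean(s),s,robot.get_state()['opening']); go((.494,-.247,.083),84.5)"
```

```text
t: 35.6
tool_pos: [0.4938, -0.246, 0.1241]
orientation: [-0.148, -3.135, -0.003]
wrist_force: [-0.2, 0.0, -0.4]
opening: 0.0312
-0.3341772714692241 [np.float64(-0.4104122795791081), np.float64(0.48290236812917714), np.float64(-0.44967304283315174), np.float64(-0.6783372511588799), np.float64(-0.3018567345754059), np.float64(-0.647686688797976)] 0.031215252172646892
shift [0.0006 0.     0.044 ] turn 0.1 (tool y at 84.6, q6 -2.01, t 35.9)
```

Light: a dummy. Lay it down, then move to a view of the holder from above.

```bash
python3 -m pendant '[{"grip":1,"linear":[0,0,0.02],"turn":0},{"grip":1,"linear":[0,0,0.038],"turn":0},{"grip":1,"linear":[0,0,0.041],"turn":0},{"grip":1,"linear":[0,0,0.041],"turn":0},{"grip":0.1,"linear":[0,0,0.041],"turn":0},{"grip":0,"linear":[0,0,0.041],"turn":0},{"grip":0,"linear":[0,0,0.041],"turn":0},{"grip":0,"linear":[0,0,0.0],"turn":0},{"grip":0,"linear":[0,0,-0.06],"turn":0},{"grip":1,"linear":[0,0,-0.11],"turn":0}]'; python3 -m pendant '[{"grip":1,"linear":[0,0.06,-0.11],"turn":0},{"grip":1,"linear":[0,0.12,-0.11],"turn":0},{"grip":1,"linear":[0,0.18,-0.11],"turn":0},{"grip":1,"linear":[0,0.24,-0.11],"turn":0},{"grip":1,"linear":[0,0.3,-0.11],"turn":0},{"grip":1,"linear":[0,0.36,-0.11],"turn":0},{"grip":1,"linear":[0,0.42,-0.08],"turn":0},{"grip":1,"linear":[0,0.42,-0.08],"turn":0},{"grip":1,"linear":[0,0.42,-0.08],"turn":0}]' ; python3 - <<'E'
from h import *
for n in['side','scene']:
    im,c=snap(n,n+'19')
    for x in cells(im,c,.02,40)[0]: print(n,*x)
im,c=snap('wrist','w19')
print(robot.get_state()['tool_pos'])
hsv=cv2.cvtColor(im,cv2.COLOR_RGB2HSV); m=cv2.inRange(hsv,(0,170,80),(6,255,255))|cv2.inRange(hsv,(174,170,80),(180,255,255)); n,l,st,ce=cv2.connectedComponentsWithStats(m)
for i in range(1,n):
    if st[i,4]>80: print('red',ce[i],st[i],inH(ray(c,ce[i],.072))*1e3)
for b in(1,2,3): prof('w19',b)
go(H(.405,.196,.2),83.7); go(H(.405,.196,.131),83.7)
E
```

```text
t: 37.15
tool_pos: [0.494, -0.247, 0.2383]
orientation: [0.149, 3.137, -0.001]
wrist_force: [1.4, 0.5, -0.8]
opening: 0.0257
t: 38.28
tool_pos: [0.5336, 0.1727, 0.315]
orientation: [-0.145, -3.137, 0.001]
wrist_force: [-0.3, -0.2, -0.3]
opening: -0.0002
side [185.0638 159.234 ] 47 [0.5226 0.28   0.02  ]
side [327.3793 230.6108] 203 [ 0.4995 -0.188   0.02  ]
side [347.2365 242.0443] 203 [ 0.4926 -0.2485  0.02  ]
scene [244.3614  80.6627] 83 [1.0097 0.636  0.02  ]
scene [189.0958 152.9162] 167 [0.5306 0.3726 0.02  ]
scene [200.4586 163.3978] 181 [0.5231 0.302  0.02  ]
scene [316.3283 256.5602] 332 [ 0.4999 -0.1847  0.02  ]
scene [335.2963 273.2678] 351 [ 0.4938 -0.2457  0.02  ]
[0.5341 0.1703 0.3164]
red [175.6355  17.3927] [ 157    0   39   39 1100] [365.3118 152.9713]
red [222.6599 113.1417] [211 101  24  25 494] [451.1963 195.6871]
w19 1 -40 kkkkBBBBBBBBBBBBBBBBBBBBBBBBBBBBBBBBBBBBBBBBBBBBBBBBBBBBBBBBBWWWWWWBBBBBBBggWyykkkkggggggg
w19 2 -40 kkkkkBBBBBBBBBBBBBBBBBBBBBBBBBBBBBBBBBBBBBBBBBBBBBBBBBBBBBBBBWWWWWWBBBBBBBgWWWykkkkggggggg
w19 3 -40 kkkkkgWWWWWWWWWWWWWWWWWWWWWWWWWWWWWWWWWWWWWWWWWWWWWWWgWWWWWWWWWWWWWWWWWWWgyyyyykkkgggggggg
shift [ 0.1077 -0.0304  0.1163] turn 0.8 (tool y at 84.5, q6 -1.23, t 38.4)
shift [ 0.1078 -0.0304  0.1853] turn 0.8 (tool y at 84.5, q6 -1.23, t 38.4)
```

```bash
python3 -m pendant '[{"grip":1,"linear":[0.06,-0.015,0.02],"turn":0.8},{"grip":1,"linear":[0.108,-0.03,0.06],"turn":0.8},{"grip":1,"linear":[0.108,-0.03,0.1],"turn":0.8},{"grip":1,"linear":[0.108,-0.03,0.15],"turn":0.8},{"grip":1,"linear":[0.108,-0.03,0.185],"turn":0.8},{"grip":1,"linear":[0.108,-0.03,0.185],"turn":0.8},{"grip":1,"linear":[0.085,-0.03,0.185],"turn":0.8},{"grip":1,"linear":[0.065,-0.03,0.185],"turn":0.8},{"grip":1,"linear":[0.05,-0.03,0.185],"turn":0.8},{"grip":1,"linear":[0.045,-0.03,0.185],"turn":0.8}]'; python3 -m pendant '[{"grip":1,"linear":[-0.003,0,0],"turn":0},{"grip":1,"linear":[-0.006,0,0],"turn":0},{"grip":1,"linear":[-0.006,0,0],"turn":0}]'; python3 -c "
from h import *
s=robot.get_state();print(inH(s['tool_pos']),s['wrist_force'])"
```

```text
t: 39.67
tool_pos: [0.4875, 0.1451, 0.1328]
orientation: [0.173, 3.135, 0.001]
wrist_force: [-1.2, 0.6, 1.1]
opening: 0.0
t: 40.05
tool_pos: [0.4923, 0.1449, 0.1311]
orientation: [0.171, 3.137, 0.0]
wrist_force: [-0.4, -0.4, -0.5]
opening: 0.0001
[0.4735 0.198 ] [-0.4086 -0.3566 -0.5369]
```

```bash
python3 -m pendant '[{"grip":1,"linear":[-0.003,0,0],"turn":0},{"grip":1,"linear":[-0.003,0,0],"turn":0}]'; python3 -m pendant '[{"grip":1,"linear":[-0.002,0,0],"turn":0},{"grip":1,"linear":[-0.003,0,0],"turn":0}]'; python3 -c "
from h import *
s=robot.get_state();print(inH(s['tool_pos']),s['wrist_force'])"
```

```text
t: 40.3
tool_pos: [0.4947, 0.1447, 0.1306]
orientation: [-0.171, -3.134, 0.0]
wrist_force: [-8.3, 1.1, 3.3]
opening: 0.0003
t: 40.55
tool_pos: [0.4957, 0.1446, 0.1303]
orientation: [-0.17, -3.128, 0.001]
wrist_force: [-30.7, 2.8, 18.1]
opening: -0.0003
[0.4769 0.1981] [-30.727    2.8378  18.1372]
```

At the stop (30 N, ON). Back off, lift away and check everything.

```bash
python3 -m pendant '[{"grip":1,"linear":[0.008,0,0],"turn":0},{"grip":1,"linear":[0.03,0,0],"turn":0},{"grip":1,"linear":[0.04,0,0],"turn":0},{"grip":1,"linear":[0.04,0,-0.05],"turn":0},{"grip":1,"linear":[0.02,0.03,-0.11],"turn":0},{"grip":1,"linear":[-0.04,0.03,-0.15],"turn":0},{"grip":1,"linear":[-0.04,0.03,-0.15],"turn":0},{"grip":1,"linear":[-0.04,0.03,-0.15],"turn":0}]'; python3 - <<'E'
from h import *
im,c=snap('wrist','w20'); s=robot.get_state(); print(s['tool_pos'],s['wrist_force'],s['t'])
hsv=cv2.cvtColor(im,cv2.COLOR_RGB2HSV); m=cv2.inRange(hsv,(0,170,80),(6,255,255))|cv2.inRange(hsv,(174,170,80),(180,255,255)); n,l,st,ce=cv2.connectedComponentsWithStats(m)
for i in range(1,n):
    if st[i,4]>80: print('red',ce[i],inH(ray(c,ce[i],.072))*1e3)
for b in(1,2,3): prof('w20',b)
a=cv2.resize(im[20:240,130:400,::-1],(491,400),interpolation=cv2.INTER_CUBIC)
im2,_=snap('side','s20'); b=cv2.resize(im2[130:310,130:400,::-1],(300,200))
o=np.zeros((400,791,3),np.uint8);o[:,:491]=a;o[:200,491:]=b;cv2.imwrite('pics/c20.png',o)
E
```

```text
t: 41.55
tool_pos: [0.5419, 0.1696, 0.2811]
orientation: [0.172, 3.136, 0.0]
wrist_force: [-0.6, 0.0, -1.0]
opening: -0.0003
[0.5411 0.1696 0.2803] [-0.4381  0.4112 -0.8014] 41.6
red [165.7869   9.3145] [375.321  155.4197]
red [219.4823 158.7226] [499.3416 195.7994]
w20 1 -40 kkkkBBBBBBBBBBBBBBBBBBBBBBBBBBBBBBBBBBBBBBBBBBBBBBBBBBBBBBBBBBWWWWWBBBBBBBBgWyykkkgggggggg
w20 2 -40 kkkkBBBBBBBBBBBBBBBBBBBBBBBBBBBBBBBBBBBBBBBBBBBBBBBBBBBBBBBBBBWWWWWBBBBBBBBgWWykkkkggggggg
w20 3 -40 kkkkkgWWWWWWWWWWWWWWWWWWWWWWWWWWWWWWWWWWWWWWWWWWWWWWWWWWWWWWWWWWWWWWWWWWWWgyyyykkkkggggggg
```

View pics/c20.png

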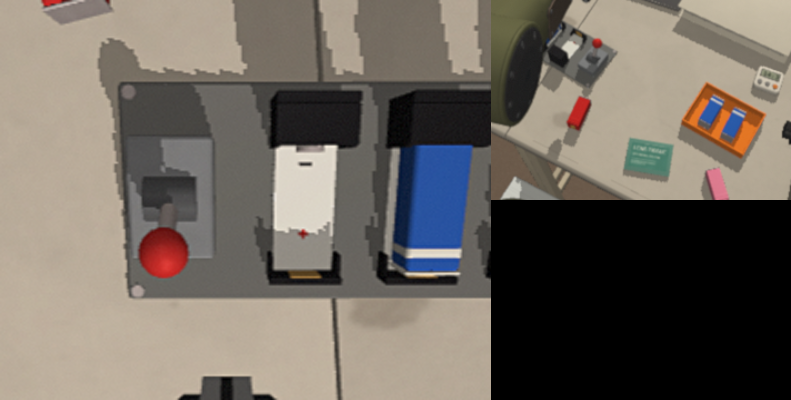

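```bash
python3 -c "
from workcell import job
print(job.job_done())"
```

```text
the job is handed in; nothing more can be done
None
```

The job is done and handed in at about 42 s of robot time. No verdict was reported.

- **Order of work:** I switched the isolator off first. The four blue cells present were then weighed in the grip and placed. Last, I switched the isolator on again, to its stop.
- **Weights:** two cells pulled about 2.25 N and 3.4 N, so they are live. The other two pulled about 0.3 N each, so they are dummies. The second dummy's first reading was noisy (0.7 N), and a repeat gave 0.33 N.
- **Placement:** the live cells went into bays 1 and 2, minus end under the hood and pressed on the coil. Both dummies are in the orange tray, and bay 3 is empty.
- **Knocked cell:** one cell was knocked about 3 cm aside during the run. I measured it again before gripping it. It turned out to be a dummy.

The last pictures show both live cells level against the far contacts. Their plus-end top edges sit at about +36 mm from the bay centre, where about +37 is expected. The isolator knob is at its ON position (499 mm against 497 mm at the start). The dummies lie in the tray, and I did not go near the timer.

Three things did not go quite as planned:
- Tilting a gripped cell against the far wall did not work (42 N), so I let its minus end drop and gripped it again.
- One downward check press on the bay 1 cell reached 70 N at the wrist, under the 120 N limit. The 40 N limit is for the arm or gripper's body; this press was with the fingertips.
- I viewed 15 pictures, one over the budget of 14.

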